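Load and clamp the button-pod bonding jig

TASK

Put every button pod flat, red button up, in a nest of its own in the jig's tray, push the tray fully home under the bridge, and turn the green turnbutton across its front to lock it. Then tighten the four orange wing screws clockwise in crisscross order (each time next the one diagonally opposite), a little each pass: three passes over all four, each taking them about a third of their travel further, until all are at their stops. Last, turn the dial gauge's bezel until its green zero mark stands at the red pointer, and leave the other things on the bench where they are.

Things in the scene. Friction and masses are not known exactly. Their poses are not given: they have to be found in the camera images.
- jig: Fixed clamping jig. Origin on the bench under the bridge's centre; x away from the robot along the tray's slide, y left, z up (yaw within 11 degrees of world). Steel base 12 mm thick, x -210 to 75, y +-135 mm. Aluminium bridge x +-60, y +-120, underside 54, top 74 mm over the bench, on side walls at |y| 98 to 120. It carries all parts below.
- tray (a joint): Slide of the black three-nest tray along jig +x, in m: 0 to 0.012 at the start (out, in front of the bridge); 0.100 is fully home at a stop, nests under the bridge. Resists with about 2 N, stays where left. Tray 64 mm in x, 184 in y; the turnbutton locks in front of its two forward stubs (|y| 70 mm).
- nest_mid (a point): Centre of the floor of the tray's middle nest (moves with the tray); axes as the jig's. The left and right nests' centres lie 60 mm to +y and -y of it. Nest floors 17 mm over the bench; each nest 56 x 56 mm inside; walls rise 8 mm above the floor, 4 mm thick. When the tray is out the bridge's front edge is 58 to 70 mm beyond the nest centres.
- push_plate (a point): Centre of the robot-side face of the tray's upright blue push plate, 60 mm wide (y), 6 mm thick, from 14 to 50 mm over the bench (the point is 40 mm over the bench, 61 mm in front of the nest centres). Push it towards jig +x; when home it is still 31 mm in front of the bridge. Between it and a pod in the middle nest are 33 mm for a finger.
- turnbutton (a joint): Angle of the green turnbutton about its upright pivot, rad: near 0 (0 to 0.15) open, its 65 mm blade pointing to jig -x; turned anticlockwise seen from above to 1.57 (stop) the blade points to jig -y, across the tray's stubs: locked. Stays where left (0.05 N m).
- turnbutton_grip (a point): On the turnbutton's pivot axis, 52 mm over the bench, in its grip rib: 36 mm long (along the blade), 10 mm thick, from 30 to 60 mm over the bench. x axis along the rib; it turns with the part.
- screw_fl (a joint): Turn of the front (robot side) left orange wing screw, rad: 0 to 0.1 (slack) at the start, grows clockwise seen from above, stop at 2.4 (tight), thirds at 0.8 and 1.6. Upright axis at jig x -45, y 85 mm; wing 36 long, 10 thick, 84 to 108 mm over the bench; at 0 it lies along jig x, white tick at +x (yellow spots: thirds, green bar: stop). Stays where left (0.06 N m).
- screw_fr (a joint): Turn of the front right orange wing screw, rad: 0 to 0.1 (slack) at the start, grows clockwise seen from above, stop at 2.4 (tight), thirds at 0.8 and 1.6. Upright axis at jig x -45, y -85 mm; wing 36 long, 10 thick, 84 to 108 mm over the bench; at 0 it lies along jig x, white tick at +x (yellow spots: thirds, green bar: stop). Stays where left (0.06 N m).
- screw_rl (a joint): Turn of the rear left orange wing screw, rad: 0 to 0.1 (slack) at the start, grows clockwise seen from above, stop at 2.4 (tight), thirds at 0.8 and 1.6. Upright axis at jig x 45, y 85 mm; wing 36 long, 10 thick, 84 to 108 mm over the bench; at 0 it lies along jig x, white tick at +x (yellow spots: thirds, green bar: stop). Stays where left (0.06 N m).
- screw_rr (a joint): Turn of the rear right orange wing screw, rad: 0 to 0.1 (slack) at the start, grows clockwise seen from above, stop at 2.4 (tight), thirds at 0.8 and 1.6. Upright axis at jig x 45, y -85 mm; wing 36 long, 10 thick, 84 to 108 mm over the bench; at 0 it lies along jig x, white tick at +x (yellow spots: thirds, green bar: stop). Stays where left (0.06 N m).
- bezel (a joint): Turn of the dial gauge's bezel about the upright axis through the jig origin, rad, anticlockwise from above positive; at 0 its green zero mark points to jig -x. Black cylinder, 52 mm diameter, 86 to 106 mm over the bench; grip across the diameter, fingers front and rear. Turns both ways, stays where left (0.04 N m); its white ticked face turns with it.
- pointer (a joint): Angle of the red pointer about the same axis, same zero and sense as bezel; out of reach behind the gauge's glass, it stays still. The gauge reads zero when bezel equals pointer.
- zero_mark (a point): Green zero mark on the bezel, 20 mm from the gauge's axis, 107 mm over the bench.
- pointer_tip (a point): Tip of the red pointer, 20 mm from the gauge's axis, 107 mm over the bench.
- pod1: Button pod: grey plastic block 44 x 44 mm, 26 mm high, with a red round button (28 mm diameter, 6 mm high) on top; about 70 g. Origin at the centre of its underside, z up. Two or three of the four pods are there.
- pod2: Button pod: grey plastic block 44 x 44 mm, 26 mm high, with a red round button (28 mm diameter, 6 mm high) on top; about 70 g. Origin at the centre of its underside, z up. Two or three of the four pods are there.
- pod3: Button pod: grey plastic block 44 x 44 mm, 26 mm high, with a red round button (28 mm diameter, 6 mm high) on top; about 70 g. Origin at the centre of its underside, z up. Two or three of the four pods are there.
- pod4: Button pod: grey plastic block 44 x 44 mm, 26 mm high, with a red round button (28 mm diameter, 6 mm high) on top; about 70 g. Origin at the centre of its underside, z up. Two or three of the four pods are there.
- wheelpad: Bystander: half-finished black wheel controller with red buttons, about 90 x 190 x 41 mm, origin under its centre.
- tape: Bystander: amber roll of tape, 90 mm diameter, 24 mm high.
- screwdriver: Bystander: screwdriver lying on the right of the bench.
- mug: Bystander: blue mug, 80 mm diameter, 90 mm high.
Not all that is in view belongs to the job. What is shaped like the pod1 but blue or turquoise is not meant.

How it is judged:
By the outcome, as a careful person would: the job done as asked, in the order asked, and still so for the second after the job is handed in, with the robot touching nothing.
Of pod1, pod2, pod3, pod4 only 2 to 3 are there at a start; the rules pass over those that are not, and their reading is None.
At some moment in a run one of pod1, pod2, pod3, pod4 may be knocked a few centimetres aside while the robot is not near it.
Once in a run the grip may slacken for a moment while it holds something.
It also fails if it takes over 208 s, if anything falls off the work surface, if the arm or the gripper's body presses on something with over 40 N, if the wrist force passes 120 N, or if a joint passes its speed limit or range.

ROBOT

A 6-joint arm with a two-finger parallel gripper is mounted at the origin on the work surface. World frame = base frame: x ahead of the robot, y to its left, z up, the work surface at z = 0. Lengths are in m, angles in rad, forces in N, time in s.
With the tool pointing down it reaches from about 0.275 to 0.725 m from the base axis. Payload 5.6 kg.
Tool frame: the origin (TCP) lies midway between the tips of the shut fingers; the grasp point (between the pads) lies 19 mm behind it; z points along the fingers, y is the line along which they close (so a half turn about z gives the same grasp; the last joint's range is limited). The gripper opens to 85 mm and grips with 20 to 120 N. Pads are 22 mm wide; open, the fingers measure 114 mm over their backs; the gripper's body (76 mm by 85 mm) begins 54 mm behind the grasp point. The pads swing forward as they close: fully open they stand 13 mm farther back than shut.
Start: joints at [1.403, 0.255, 0.108, 0, -1.424, -0.285], TCP at [0.241, 0.495, 0.231] pointing down, gripper open.
Joint ranges: [-2.95, 2.95], [-1.21, 1.97], [-1.09, 1.5], [-2.87, 1.71], [-2.94, -0.07], [-3.05, 3.05]. Speed limits (rad/s): [2.57, 2.57, 3.14, 3.14, 3.14, 3.14].

INTERFACE

Orientations are given as a unit quaternion [x, y, z, w].
In Python, from bench import env gives the robot as it stands. The module is installed in compiled form; this text tells all that it offers.
- The arm moves only by the tool shift_gripper, called after "Emit:" as name(argument=value, ...), one argument or row to a line, values as JSON. Schema: {"type":"object","properties":{"offsets":{"type":"array","items":{"type":"array","items":{"type":"number"},"minItems":4,"maxItems":4},"minItems":1,"maxItems":8},"aperture":{"type":"number"},"only":{"type":"string"},"quiet":{"type":"boolean"},"lines":{"type":"string"}},"required":["offsets"],"additionalProperties":false}. offsets is a list of rows, 1 to 8 of them, each of 4 numbers: dx, dy, dz in m, then a turn about the tool's z in rad; each row is the pose to reach, as a shift and turn from the pose commanded when the call began, along the tool's axes at that moment; what a row does not reach only later rows make up. A row lasts 1/8 s, in which the tool goes at most 0.0625 m and 0.188 rad, less where a joint would pass 70% of its speed; a pose out of reach is approached as far as the arm can. aperture is the finger opening in m, set as the call begins (left out keeps the last). The fingers move at their own pace and stop on an object; the grip force is fixed at half the most. Time passes only in rows, so rows that do not move let the fingers close. The tool returns the time, the measured TCP pose, the force, the opening and the grip force at its end. only (a regular expression) keeps the lines of the reply that match it, lines (a string "A,B") keeps lines A to B, and quiet returns only ok. Input that does not fit is refused with a message, and nothing moves.
- env.state(): the state, without advancing time (a new reading comes with each control period).
- env.get_image(name): name is "scene" or "side" or "wrist"; returns (picture, depth): 400x640x3 uint8, red, green, blue; 400x640 float32, m along the optical axis (not along the pixel's ray), 0 where there is no reading.
- env.camera_model(name): a dict with "K" (3x3 intrinsics, pixels), "origin" and "attitude" of the camera in the world. Camera axes: x right, y down, z forward; pixel columns grow to the right and rows downward; lengths in m; the calibration is good to about 2 mm. A picture is of the moment at which its call begins: read the wrist's pose just before it. camera_model takes no time and is no camera call; for the wrist camera it gives the pose at the moment of the call.
- env.sign_off(): hands the job in; it is judged then, once.
Trained networks look in the newest picture that a camera, given by its name, has taken for a name from the list of things; names that differ only in an ending like _2 or _b are one class to them, and where a whole thing is asked for, a point or a joint stands for the part that bears it (a point fixed in the world has none). Each returns a list of dicts, best first, with "score" (0 to 1); they miss things now and then, are a little off and sometimes report something else, mostly with a low value. They report only what shows in the picture. A call takes as long as a camera call. They do not tell look-alikes from the thing itself.
- env.search_frame(camera, label): "at" ([column, row] in pixels, amid what is visible of it).
- env.silhouettes(camera, label): "pixels" (400x640 bool, what is visible of it) and "at" ([column, row] in pixels, amid what is visible of it).
- env.mark_of(camera, label): "at" ([column, row] in pixels: a listed point, or the origin of a listed thing).
The state is a dict: "time": time; "q": joint angles; "dq": joint speeds; "tau": joint torques, N m; "ee_pos": TCP position; "tcp_rot": TCP orientation; "ft_force": force on the tool from outside, world axes, zero at the start; "torque": the same for the moment, N m; "finger_gap": finger opening in m; "grip_force": force on a finger pad.
Only numpy, scipy, OpenCV 4.12 (cv2) and the standard library are available. Lean on these libraries where they do the work, as an engineer would, in place of code of your own. Each camera call takes 0.05 s, during which the arm holds its last target. There are 200 camera calls.

## Working session

There is one attempt and no reset: what is moved stays moved. The work goes in short steps, Python scripts to look and compute and a tool call to move; the robot and the scene stay as the last step left them, time stands still between calls to the robot, and variables do not carry over. Pictures are saved under pics/ and viewed, at most 17 in all, crops included, and the job is handed in when it is done.

```bash
mkdir -p pics; cat > h.py <<'E'
import numpy as np, cv2
from bench import env
from scipy.spatial.transform import Rotation as R
def Rm(a):
    a=np.array(a,float)
    return a if a.shape==(3,3) else R.from_quat(a).as_matrix()
def ray(cam,uv,z=None,d=None,m=None):
    m=m or env.camera_model(cam);K=np.array(m["K"]);A=Rm(m["attitude"]);o=np.array(m["origin"])
    r=A@np.linalg.inv(K)@np.array([uv[0],uv[1],1.])
    return o+r*(d if d is not None else (z-o[2])/r[2])
def proj(cam,P,m=None):
    m=m or env.camera_model(cam);K=np.array(m["K"]);A=Rm(m["attitude"])
    p=K@(A.T@(np.array(P)-np.array(m["origin"])));return p[:2]/p[2]
def save(n,im,crop=None,s=1):
    if crop: im=im[crop[1]:crop[3],crop[0]:crop[2]]
    im=cv2.resize(im,None,fx=s,fy=s,interpolation=cv2.INTER_CUBIC)
    cv2.imwrite("pics/"+n,im[:,:,::-1])
def cloud(cam,dep,m=None):
    m=m or env.camera_model(cam);K=np.array(m["K"]);A=Rm(m["attitude"])
    v,u=np.mgrid[:400,:640];p=np.stack([(u-K[0,2])/K[0,0]*dep,(v-K[1,2])/K[1,1]*dep,dep],-1)
    return p@A.T+np.array(m["origin"])
E
python3 - <<'E'
from h import *
np.set_printoptions(precision=4,suppress=True)
s=env.state();print(s["time"],s["ee_pos"],s["tcp_rot"],s["finger_gap"])
ims=[]
for c in("scene","side"):
    m=env.camera_model(c);print(c,m)
    im,d=env.get_image(c);save(c+"0.png",im,s=1.25);np.savez(c+"0",im=im,d=d)
    for l in["pod1","nest_mid","push_plate","turnbutton_grip","screw_fl","zero_mark","pointer_tip","jig"]:
        print(l,[(np.round(x["score"],2),np.round(x["at"],1)) for x in env.mark_of(c,l)][:5])
E
```

```text
0.0 [0.2403 0.4941 0.2304] [ 0.9745 -0.2245 -0.0002  0.001 ] 0.08567378108015401
scene {'K': array([[515.8954,   0.    , 318.5979],
       [  0.    , 515.8954, 207.6513],
       [  0.    ,   0.    ,   1.    ]]), 'origin': array([ 1.4194, -0.5773,  1.4526]), 'attitude': array([ 0.8294,  0.4557, -0.159 , -0.2815])}
pod1 [(np.float64(0.78), array([236.7, 236.3])), (np.float64(0.71), array([394.1, 212.5])), (np.float64(0.63), array([414.7, 182.5])), (np.float64(0.54), array([393. , 189.6]))]
nest_mid [(np.float64(0.79), array([319. , 220.8]))]
push_plate [(np.float64(0.77), array([308.1, 206.6]))]
turnbutton_grip [(np.float64(0.7), array([389.5, 189.5])), (np.float64(0.57), array([349.1, 196. ]))]Traceback (most recent call last):
  File "<stdin>", line 9, in <module>
ValueError: it knows: jig, mug, nest_mid, pod, pointer_tip, push_plate, screwdriver, tape, turnbutton_grip, wheelpad, zero_mark
```

```bash
python3 - <<'E'
from h import *
np.set_printoptions(precision=4,suppress=True)
for c in("scene","side"):
    m=env.camera_model(c)
    if c=="side":
        im,d=env.get_image(c);save(c+"0.png",im,s=1.25);np.savez(c+"0",im=im,d=d)
        print(m)
    for l,z in[("pod",0),("nest_mid",.017),("push_plate",.04),("turnbutton_grip",.052),("zero_mark",.107),("pointer_tip",.107),("jig",0),("tape",0),("mug",0),("wheelpad",0),("screwdriver",0)]:
        if c=="side" or l in("zero_mark","pointer_tip","jig"):
          print(l,[(np.round(x["score"],2),np.round(x["at"],1),ray(c,x["at"],z)) for x in env.mark_of(c,l)][:5])
c="scene"
for uv,z in [((236.7,236.3),0),((394.1,212.5),0),((414.7,182.5),0),((393,189.6),0),((319,220.8),.017),((308.1,206.6),.04),((349.1,196),.052)]: print(uv,ray(c,uv,z))
E
```

```text
zero_mark [(np.float64(0.55), array([339.5, 222.2]), array([ 0.6208, -0.0045,  0.107 ]))]
pointer_tip [(np.float64(0.58), array([207.8, 301.9]), array([ 0.6531, -0.4839,  0.107 ])), (np.float64(0.34), array([350.2, 198.2]), array([0.5575, 0.0808, 0.107 ]))]
jig [(np.float64(0.61), array([345.3, 241.7]), array([0.6359, 0.0123, 0.    ]))]
{'K': array([[478.1584,   0.    , 320.5261],
       [  0.    , 478.1584, 193.9874],
       [  0.    ,   0.    ,   1.    ]]), 'origin': array([0.383 , 1.4003, 1.0211]), 'attitude': array([-0.0532,  0.8781, -0.475 ,  0.0243])}
pod [(np.float64(0.69), array([309.3, 270.4]), array([0.5408, 0.2886, 0.    ])), (np.float64(0.58), array([301.8, 292.3]), array([0.5499, 0.3859, 0.    ])), (np.float64(0.55), array([357.3, 180.9]), array([ 0.4195, -0.266 ,  0.    ])), (np.float64(0.48), array([285.6, 256.3]), array([0.6263, 0.2317, 0.    ]))]
nest_mid [(np.float64(0.69), array([325.3, 214. ]), array([0.5215, 0.0043, 0.017 ]))]
push_plate [(np.float64(0.76), array([344.2, 204.7]), array([ 0.4566, -0.0299,  0.04  ]))]
turnbutton_grip []
zero_mark [(np.float64(0.71)
[... 295 characters left out ...]
, 0.    ]))]
tape [(np.float64(0.56), array([338.5, 319.9]), array([0.4327, 0.4787, 0.    ]))]
mug [(np.float64(0.8), array([322.9, 150.4]), array([ 0.5881, -0.5096,  0.    ])), (np.float64(0.17), array([328.5, 221.4]), array([0.5075, 0.0245, 0.    ]))]
wheelpad [(np.float64(0.87), array([262.3, 293.8]), array([0.6646, 0.4065, 0.    ]))]
screwdriver [(np.float64(0.56), array([369.1, 162.3]), array([ 0.3767, -0.4269,  0.    ]))]
(236.7, 236.3) [ 0.4178 -0.2879  0.    ]
(394.1, 212.5) [0.6259 0.2269 0.    ]
(414.7, 182.5) [0.5559 0.3757 0.    ]
(393, 189.6) [0.54   0.2876 0.    ]
(319, 220.8) [ 0.5244 -0.0224  0.017 ]
(308.1, 206.6) [ 0.4668 -0.0305  0.04  ]
(349.1, 196) [0.5121 0.11   0.052 ]
```

View pics/scene0.png

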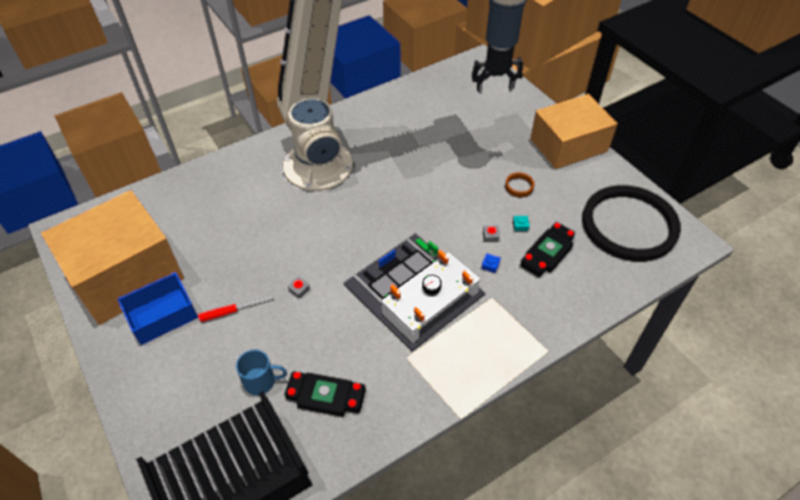

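View pics/side0.png

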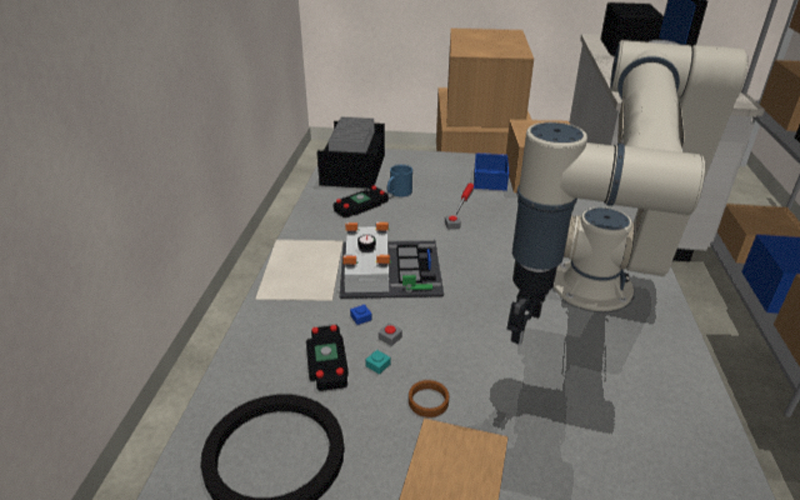

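The scene shows two red-buttoned grey pods: one left near scene px (393,187), one right near (238,230). The blue one (392,210) and turquoise one (417,178) are look-alikes and not meant. The jig is at the centre, around (330,232). Next I move above the left pod and look with the wrist camera.

Emit:
shift_gripper(
  offsets=[
    [0.36, 0.055, -0.06, -0.453],
    [0.36, 0.055, -0.06, -0.453],
    [0.36, 0.055, -0.06, -0.453],
    [0.36, 0.055, -0.06, -0.453],
    [0.36, 0.055, -0.06, -0.453],
    [0.36, 0.055, -0.06, -0.453],
    [0.36, 0.055, -0.06, -0.453],
    [0.36, 0.055, -0.06, -0.453],
  ],
  aperture=0.085,
)

```text
time: 2.0
ee_pos: [0.5404, 0.2875, 0.2909]
tcp_rot: [1.0, -0.0, -0.0, 0.0]
ft_force: [0.2, -0.7, 0.6]
finger_gap: 0.0854
grip_force: 0.0
```

```bash
python3 - <<'E'
from h import *
np.set_printoptions(precision=4,suppress=True)
s=env.state();print(s["time"],s["ee_pos"],s["tcp_rot"],s["q"])
m=env.camera_model("wrist");print(m)
im,d=env.get_image("wrist");save("w1.png",im,s=1.25);np.savez("w1",im=im,d=d)
for l,z in[("pod",0),("nest_mid",.017),("push_plate",.04),("turnbutton_grip",.052),("zero_mark",.107),("pointer_tip",.107),("jig",0)]:
    print(l,[(np.round(x["score"],2),np.round(x["at"],1),ray("wrist",x["at"],z,m=m)) for x in env.mark_of("wrist",l)][:5])
# enlarged right pod & jig from scene
z=np.load("scene0.npz")["im"]
save("crop1.png",np.hstack([cv2.resize(z[180:280,270:400],None,fx=4,fy=4),cv2.resize(z[205:255,205:270],None,fx=4,fy=8)[:400,:260]]))
E
```

```text
2.0 [0.5404 0.2875 0.2909] [ 1.     -0.0004 -0.0003  0.    ] [ 0.7437  0.3781  0.4303 -0.0004 -1.6235  0.8262]
{'K': array([[333.1341,   0.    , 312.6594],
       [  0.    , 333.1341, 203.4182],
       [  0.    ,   0.    ,   1.    ]]), 'origin': array([0.6235, 0.2867, 0.4329]), 'attitude': array([ 0.6978, -0.6973, -0.1162,  0.1157])}
pod [(np.float64(0.95), array([368. ,  93.4]), array([0.619 , 0.2187, 0.    ])), (np.float64(0.92), array([238.2, 148.6]), array([0.5507, 0.3838, 0.    ])), (np.float64(0.79), array([312.4, 163.8]), array([0.5307, 0.2873, 0.    ]))]
nest_mid [(np.float64(0.88), array([548.6, 174.9]), array([ 0.5202, -0.0153,  0.017 ]))]
push_plate [(np.float64(0.6), array([555.2, 225.1]), array([ 0.4602, -0.0221,  0.04  ]))]
turnbutton_grip [(np.float64(0.73), array([469.8, 189.8]), array([0.5106, 0.0997, 0.052 ]))]
zero_mark [(np.float64(0.9), array([621.3,  86.5]), array([0.6263, 0.0023, 0.107 ])), (np.float64(0.17), array([228.4,  45.6]), array([0.6604, 0.3619, 0.107 ]))]
pointer_tip []
jig []
```

View pics/w1.png

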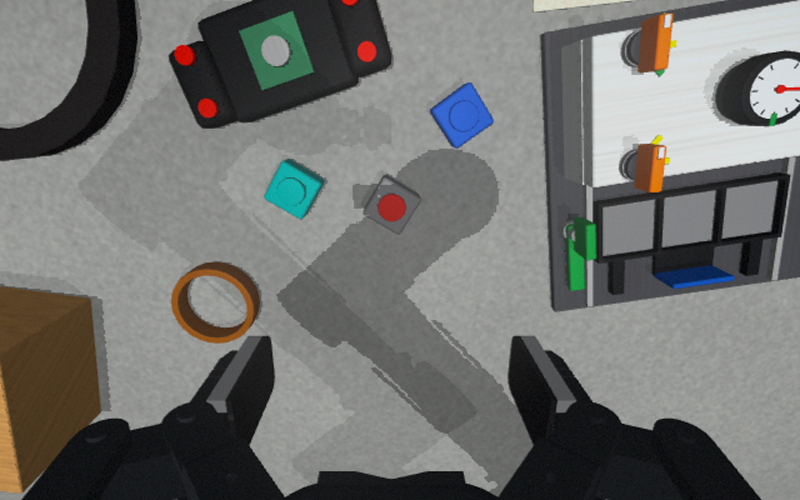

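View pics/crop1.png

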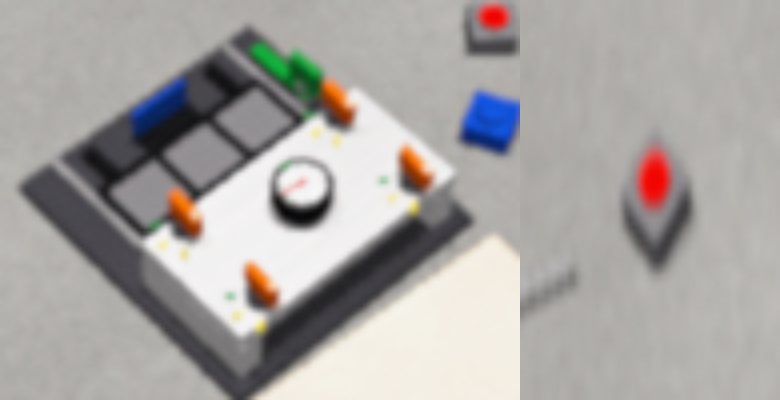

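The wrist view shows the pod with the red button at px (312,165). The turquoise (235,150) and blue (368,93) look-alikes stand beside it. Next I measure the pod's centre and yaw and the jig's pose from depth.

```bash
python3 - <<'E'
from h import *
np.set_printoptions(precision=4,suppress=True)
z=np.load("w1.npz");im,d=z["im"].astype(int),z["d"]
P=cloud("wrist",d)
z2=P[...,2]
def rect(mask,n):
    p=P[mask][:,:2]; r=cv2.minAreaRect((p*1000).astype(np.float32)); print(n,mask.sum(),r, P[mask].mean(0))
near=(abs(P[...,0]-.535)<.045)&(abs(P[...,1]-.287)<.05)
print("bench z",np.median(z2[(abs(P[...,0]-.535)<.06)&(abs(P[...,1]-.287)<.06)]))
rect(near&(z2>.02)&(z2<.04),"pod block")
r=im[...,0]-im[...,1]
rect(near&(r>80),"button")
g=(im[...,1]-im[...,0]>60)&(im[...,1]-im[...,2]>40)
rect(g&(z2>.045)&(z2<.07)&(P[...,1]<.2),"rib")
rect(g&(z2>.02)&(z2<.04)&(P[...,1]<.2),"blade")
o=(im[...,0]>180)&(im[...,1]>70)&(im[...,1]<150)&(im[...,2]<80)&(z2>.1)
n,l,st,c=cv2.connectedComponentsWithStats(o.astype(np.uint8))
for i in range(1,n):
    if st[i,4]>60: rect(l==i,"screw")
br=(z2>.068)&(z2<.08)&(im.min(2)>170)&(P[...,1]<.17)
rect(br,"bridge")
pl=(im[...,2]-im[...,0]>60)&(z2>.035)&(z2<.06)&(P[...,1]<.1);rect(pl,"plate")
ne=(z2>.014)&(z2<.02)&(abs(im[...,0]-im[...,2])<20)&(im[...,0]>100)&(P[...,1]<.09)&(abs(P[...,0]-.52)<.05)
n,l,st,c=cv2.connectedComponentsWithStats(ne.astype(np.uint8))
for i in range(1,n):
    if st[i,4]>300: rect(l==i,"nest")
E
```

```text
bench z 0.34848613101219156
pod block 1217 ((533.967041015625, 287.2634582519531), (44.273353576660156, 44.1386604309082), 59.375728607177734) [0.5356 0.2873 0.0277]
button 357 ((534.122802734375, 286.6677551269531), (25.83509063720703, 25.380590438842773), 89.28955841064453) [0.5345 0.2872 0.0321]
rib 234 ((508.0624694824219, 99.9775390625), (34.84688949584961, 10.21246337890625), 10.79505729675293) [0.5086 0.1005 0.0597]
blade 394 ((479.83026123046875, 95.26271057128906), (72.09429168701172, 15.906702995300293), 10.724224090576172) [0.4696 0.0948 0.0258]
screw 368 ((655.455322265625, 190.85108947753906), (34.50297546386719, 201.16928100585938), 8.950370788574219) [0.6679 0.0975 0.1096]
screw 282 ((608.6079711914062, 177.59967041015625), (219.16600036621094, 33.22689437866211), 74.04078674316406) [0.5796 0.0828 0.1089]
screw 92 ((462.1479187011719, 477.7590637207031), (18.875518798828125, 497.5823059082031), 42.347591400146484) [0.3051 0.6511 0.1238]
screw 83 ((276.4152526855469, 661.5927734375), (19.776838302612305, 16.427141189575195), 84.06693267822266) [0.2767 0.6621 0.1204]
bridge 14268 ((634.2324829101562, 38.344688415527344), (119.15325164794922, 172.2039337158203), 9.29195785522461) [0.6354 0.0477 0.0739]
plate 448 ((463.5957336425781, -22.80372428894043), (6.767826080322266, 58.916542053222656), 8.853080749511719) [ 0.4649 -0.0216  0.0454]
nest 1537 ((529.8736572265625, -76.62401580810547), (53.30327606201172, 50.59939956665039), 10.129921913146973) [ 0.5305 -0.0765  0.0171]
nest 1545 ((520.3128051757812, -16.82158088684082), (52.97447204589844, 51.636497497558594), 8.823493003845215) [ 0.5207 -0.0166  0.0173]
nest 1565 ((510.25921630859375, 42.83921813964844), (52.87062454223633, 53.163089752197266), 9.253767013549805) [0.511  0.0433 0.0173]
```

Left pod: centre (0.534, 0.287), yaw −30.6°. The block measures 44 x 44 mm, as it should. Jig yaw is about 0.161 rad, and the nests are 60 mm apart. Now I grasp it.

Emit:
shift_gripper(
  offsets=[
    [-0.0065, 0, 0.06, 0.534],
    [-0.0065, 0, 0.12, 0.534],
    [-0.0065, 0, 0.18, 0.534],
    [-0.0065, 0, 0.22, 0.534],
    [-0.0065, 0, 0.25, 0.534],
    [-0.0065, 0, 0.27, 0.534],
    [-0.0065, 0, 0.282, 0.534],
    [-0.0065, 0, 0.282, 0.534],
  ],
  aperture=0.065,
)

```text
time: 3.4
ee_pos: [0.5334, 0.2875, 0.0088]
tcp_rot: [0.965, -0.264, -0.0, 0.001]
ft_force: [-0.2, -0.4, 0.2]
finger_gap: 0.065
grip_force: 0.0
```

Emit:
shift_gripper(
  offsets=[
    [0, 0, 0, 0],
    [0, 0, 0, 0],
    [0, 0, 0, 0],
    [0, 0, 0, 0],
  ],
  aperture=0.03,
)

```text
time: 3.9
ee_pos: [0.5346, 0.2883, 0.0108]
tcp_rot: [0.965, -0.264, 0.001, -0.001]
ft_force: [-1.2, 0.8, 6.3]
finger_gap: 0.0421
grip_force: 62.5
```

Emit:
shift_gripper(
  offsets=[
    [0, 0, -0.04, 0],
    [0, 0, -0.1, 0],
    [0, 0, -0.1, 0],
  ],
)

```text
time: 4.28
ee_pos: [0.5367, 0.2895, 0.1152]
tcp_rot: [0.965, -0.263, 0.004, -0.004]
ft_force: [0.5, 0.1, -1.0]
finger_gap: 0.0424
grip_force: 61.9
```

```bash
cat > go.py <<'E'
import sys
from h import *
def go(x,y,z,yaw):
    s=env.state();q=s["tcp_rot"];p=np.array(s["ee_pos"]);y0=2*np.arctan2(q[1],q[0])
    c,n=np.cos(y0),np.sin(y0);d=np.array([x,y,z])-p
    print("t %.2f pos %s yaw %.3f ->"%(s["time"],np.round(p,4),y0),"dx %.4f dy %.4f dz %.4f turn %.3f"%(c*d[0]+n*d[1],n*d[0]-c*d[1],-d[2],-((yaw-y0+np.pi)%(2*np.pi)-np.pi)),"gap",round(s["finger_gap"],4))
if __name__=="__main__": go(*map(float,sys.argv[1:5]))
E
python3 go.py 0.5103 0.0428 0.115 -1.41
```

```text
t 4.28 pos [0.5367 0.2895 0.1152] yaw -0.533 -> dx 0.1027 dy 0.2258 dz 0.0002 turn 0.877 gap 0.0424
```

Emit:
shift_gripper(
  offsets=[
    [0.1027, 0.2258, 0, 0.877],
    [0.1027, 0.2258, 0, 0.877],
    [0.1027, 0.2258, 0, 0.877],
    [0.1027, 0.2258, 0, 0.877],
    [0.1027, 0.2258, 0, 0.877],
    [0.1027, 0.2258, 0, 0.877],
    [0.1027, 0.2258, 0, 0.877],
  ],
)

```text
time: 5.15
ee_pos: [0.5072, 0.0415, 0.109]
tcp_rot: [0.762, -0.647, -0.0, 0.0]
ft_force: [-0.1, -0.1, 0.1]
finger_gap: 0.0423
grip_force: 61.9
```

```bash
python3 go.py 0.5103 0.0428 0.029 -1.41
python3 - <<'E'
from h import *
im,d=env.get_image("wrist");save("w2.png",im)
E
```

```text
t 5.15 pos [0.5072 0.0415 0.109 ] yaw -1.408 -> dx -0.0008 dy -0.0033 dz 0.0800 turn 0.002 gap 0.0423
```

View pics/w2.png

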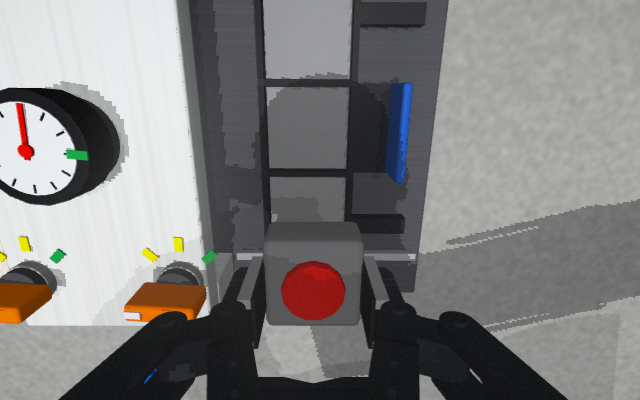

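The pod is held square, red button up at px (313,290), above the left nest. I lower it and release.

Emit:
shift_gripper(
  offsets=[
    [-0.001, -0.0033, 0.04, 0.002],
    [-0.001, -0.0033, 0.06, 0.002],
    [-0.001, -0.0033, 0.07, 0.002],
    [-0.001, -0.0033, 0.078, 0.002],
    [-0.001, -0.0033, 0.08, 0.002],
    [-0.001, -0.0033, 0.08, 0.002],
  ],
)

```text
time: 5.95
ee_pos: [0.5108, 0.0426, 0.0298]
tcp_rot: [0.761, -0.649, 0.0, -0.0]
ft_force: [0.1, -0.0, -1.5]
finger_gap: 0.0425
grip_force: 61.9
```

Emit:
shift_gripper(
  offsets=[
    [0, 0, 0, 0],
    [0, 0, 0, 0],
    [0, 0, -0.005, 0],
  ],
  aperture=0.062,
)

```text
time: 6.32
ee_pos: [0.5102, 0.0424, 0.0344]
tcp_rot: [0.761, -0.649, -0.0, 0.0]
ft_force: [0.1, 0.1, -0.3]
finger_gap: 0.062
grip_force: 0.0
```

Emit:
shift_gripper(
  offsets=[
    [0, 0, -0.05, 0],
    [0, 0, -0.11, 0],
    [0, 0, -0.15, 0],
    [0, 0, -0.15, 0],
  ],
)

```text
time: 6.82
ee_pos: [0.5125, 0.0429, 0.1886]
tcp_rot: [0.761, -0.649, 0.002, -0.003]
ft_force: [-0.3, -0.3, -1.3]
finger_gap: 0.0618
grip_force: 0.0
```

```bash
python3 go.py 0.419 -0.279 0.2 -1.41
python3 - <<'E'
from h import *
im,d=env.get_image("wrist");save("w3.png",im);np.savez("w3",im=im,d=d)
np.set_printoptions(precision=4,suppress=True)
print([(round(x["score"],2),x["at"],ray("wrist",x["at"],.017)) for x in env.mark_of("wrist","pod")])
P=cloud("wrist",d);m=(P[...,2]>.038)&(P[...,2]<.047)&(im.max(2)-im.min(2).astype(int)<40)&(abs(P[...,0]-.51)<.05)&(abs(P[...,1]-.045)<.05)
print(m.sum(),cv2.minAreaRect((P[m][:,:2]*1000).astype(np.float32)),P[m].mean(0))
E
```

```text
t 6.83 pos [0.5125 0.0429 0.1886] yaw -1.413 -> dx 0.3032 dy 0.1430 dz -0.0114 turn -0.003 gap 0.0618
[(0.97, [314.6, 183.5], array([0.5078, 0.044 , 0.017 ])), (0.89, [201.3, 306.5], array([0.6082, 0.2019, 0.017 ]))]
1020 ((507.0975341796875, 40.34111022949219), (42.15733337402344, 42.18128204345703), 8.983474731445312) [0.5067 0.0393 0.0388]
```

View pics/w3.png

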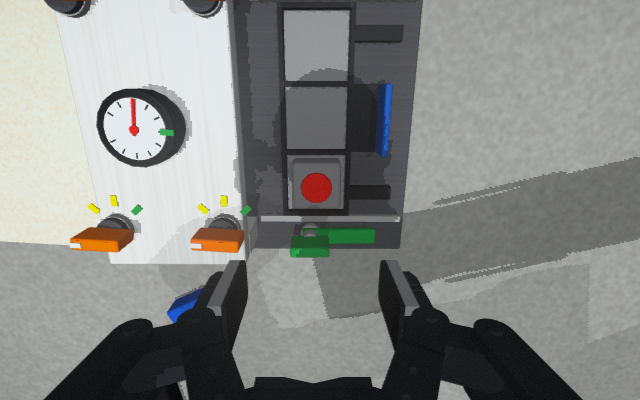

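The pod sits flat in the left nest at (316,187). Next, the right pod.

Emit:
shift_gripper(
  offsets=[
    [0.29, 0.143, -0.06, 0],
    [0.29, 0.143, -0.06, 0],
    [0.29, 0.143, -0.06, 0],
    [0.29, 0.143, -0.06, 0],
    [0.29, 0.143, -0.06, 0],
    [0.29, 0.143, -0.06, 0],
    [0.29, 0.143, -0.06, 0],
    [0.29, 0.143, -0.06, 0],
  ],
  aperture=0.065,
)

```text
time: 7.92
ee_pos: [0.4148, -0.2654, 0.2433]
tcp_rot: [0.761, -0.649, -0.001, 0.0]
ft_force: [0.7, 0.5, 0.4]
finger_gap: 0.0648
grip_force: 0.0
```

```bash
cat > pod.py <<'E'
from h import *
np.set_printoptions(precision=4,suppress=True)
m=env.camera_model("wrist");im,d=env.get_image("wrist");im=im.astype(int)
for x in env.mark_of("wrist","pod"):
    c=ray("wrist",x["at"],0,m=m);P=cloud("wrist",d,m)
    k=(np.hypot(*(P[...,:2]-c[:2]).transpose(2,0,1))<.04)&(P[...,2]>.021)&(P[...,2]<.045)
    if k.sum()>50:
        b=im[k];print(round(x["score"],2),x["at"],c,cv2.minAreaRect((P[k][:,:2]*1000).astype(np.float32)),"red",((b[:,0]-b[:,1])>80).sum())
E
python3 pod.py; python3 go.py .419 -.279 .1 -1.41
python3 - <<'E'
from h import *
im,d=env.get_image("scene");save("s1.png",im,s=1.25)
E
```

```text
0.8 [324.2, 158.0] [ 0.4021 -0.2754  0.    ] ((404.6646423339844, -273.01336669921875), (43.89137649536133, 44.273040771484375), 17.745075225830078) red 466
t 8.03 pos [ 0.4151 -0.2652  0.2438] yaw -1.411 -> dx 0.0142 dy -0.0017 dz 0.1438 turn -0.001 gap 0.0653
```

View pics/s1.png

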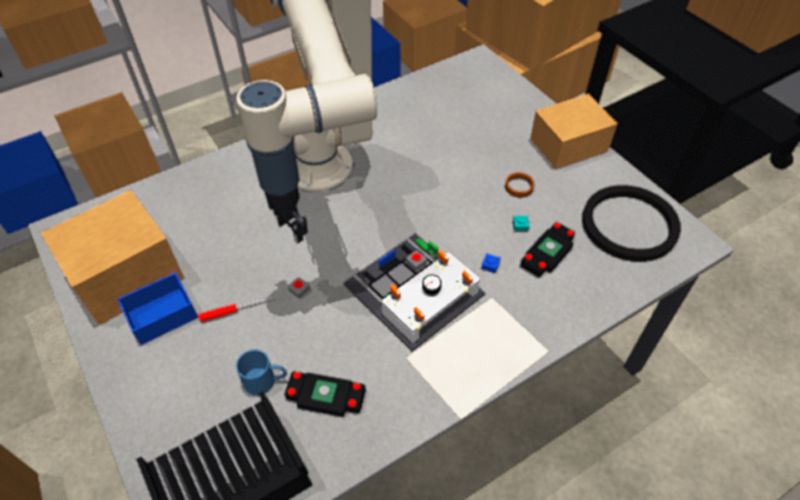

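Only one loose red-buttoned pod remains, at scene px (238,229), so there are two in all. Turquoise (417,178) and blue (392,210) stay where they are. I move closer and re-measure.

Emit:
shift_gripper(
  offsets=[
    [0.006, 0.0115, 0.06, -0.15],
    [0.006, 0.0115, 0.12, -0.15],
    [0.006, 0.0115, 0.12, -0.15],
    [0.006, 0.0115, 0.12, -0.15],
  ],
)

```text
time: 8.57
ee_pos: [0.4062, -0.2747, 0.1268]
tcp_rot: [0.808, -0.59, 0.002, 0.0]
ft_force: [0.5, -0.2, -0.0]
finger_gap: 0.0648
grip_force: 0.0
```

```bash
python3 pod.py;python3 go.py .4047 -.273 .009 -1.261
```

```text
0.57 [316.1, 196.6] [ 0.4027 -0.2741  0.    ] ((404.82080078125, -273.6144714355469), (44.051177978515625, 43.52464294433594), 17.864559173583984) red 925
t 8.68 pos [ 0.4066 -0.2748  0.1273] yaw -1.262 -> dx -0.0023 dy 0.0013 dz 0.1183 turn -0.001 gap 0.0647
```

Emit:
shift_gripper(
  offsets=[
    [-0.002, 0.0015, 0.05, 0],
    [-0.002, 0.0015, 0.09, 0],
    [-0.002, 0.0015, 0.11, 0],
    [-0.002, 0.0015, 0.118, 0],
    [-0.002, 0.0015, 0.118, 0],
  ],
)

```text
time: 9.3
ee_pos: [0.4035, -0.2731, 0.0074]
tcp_rot: [0.807, -0.59, 0.001, -0.0]
ft_force: [0.6, -0.7, -0.6]
finger_gap: 0.0652
grip_force: 0.0
```

Emit:
shift_gripper(
  offsets=[
    [0, 0, 0, 0],
    [0, 0, 0, 0],
    [0, 0, 0, 0],
    [0, 0, 0, 0],
  ],
  aperture=0.03,
)

```text
time: 9.8
ee_pos: [0.4038, -0.2732, 0.008]
tcp_rot: [0.807, -0.59, 0.002, -0.0]
ft_force: [0.1, 1.3, 6.3]
finger_gap: 0.0426
grip_force: 60.4
```

Emit:
shift_gripper(
  offsets=[
    [0, 0, -0.04, 0],
    [0, 0, -0.1, 0],
    [0, 0, -0.11, 0],
    [0, 0, -0.11, 0],
  ],
)

```text
time: 10.3
ee_pos: [0.4026, -0.2726, 0.1168]
tcp_rot: [0.807, -0.59, 0.001, -0.001]
ft_force: [-1.3, 0.0, -2.1]
finger_gap: 0.0429
grip_force: 61.6
```

```bash
python3 go.py .5299 -.0766 .115 -1.41
```

```text
t 10.30 pos [ 0.4026 -0.2726  0.1168] yaw -1.263 -> dx -0.1482 dy -0.1807 dz 0.0018 turn 0.147 gap 0.0429
```

Emit:
shift_gripper(
  offsets=[
    [-0.148, -0.181, 0, 0.147],
    [-0.148, -0.181, 0, 0.147],
    [-0.148, -0.181, 0, 0.147],
    [-0.148, -0.181, 0, 0.147],
    [-0.148, -0.181, 0, 0.147],
    [-0.148, -0.181, 0, 0.147],
  ],
)

```text
time: 11.05
ee_pos: [0.5287, -0.0768, 0.1146]
tcp_rot: [0.762, -0.648, -0.001, 0.001]
ft_force: [-0.0, -0.4, -1.0]
finger_gap: 0.0424
grip_force: 61.6
```

```bash
python3 go.py .5299 -.0766 .0275 -1.41
python3 - <<'E'
from h import *
im,d=env.get_image("wrist");np.savez("w4",im=im,d=d)
P=cloud("wrist",d);im=im.astype(int)
np.set_printoptions(precision=4,suppress=True)
ne=(P[...,2]>.01)&(P[...,2]<.022)&(abs(im[...,0]-im[...,2])<20)&(im[...,0]>100)&(abs(P[...,0]-.52)<.04)&(P[...,1]<.07)
n,l,st,c=cv2.connectedComponentsWithStats(ne.astype(np.uint8))
for i in range(1,n):
    if st[i,4]>300: print(cv2.minAreaRect((P[l==i][:,:2]*1000).astype(np.float32)),P[l==i].mean(0))
E
```

```text
t 11.05 pos [ 0.5287 -0.0768  0.1146] yaw -1.410 -> dx -0.0001 dy -0.0012 dz 0.0871 turn 0.000 gap 0.0424
((520.1347045898438, -115.06298065185547), (81.33222961425781, 6.297146320343018), 9.007338523864746) [ 0.5201 -0.115   0.0179]
((530.52490234375, -81.69367980957031), (53.56660079956055, 38.49519348144531), 8.962931632995605) [ 0.5272 -0.088   0.0175]
```

Emit:
shift_gripper(
  offsets=[
    [0, -0.0015, 0.05, 0],
    [0, -0.0015, 0.07, 0],
    [0, -0.0015, 0.08, 0],
    [0, -0.0015, 0.087, 0],
    [0, -0.0015, 0.087, 0],
    [0, -0.0015, 0.087, 0],
  ],
)

```text
time: 11.85
ee_pos: [0.532, -0.0766, 0.0301]
tcp_rot: [0.762, -0.648, 0.001, -0.001]
ft_force: [0.0, -0.4, -0.8]
finger_gap: 0.0423
grip_force: 61.5
```

Emit:
shift_gripper(
  offsets=[
    [0, 0, 0, 0],
    [0, 0, 0, 0],
    [0, 0, -0.005, 0],
  ],
  aperture=0.062,
)

```text
time: 12.22
ee_pos: [0.5312, -0.0765, 0.0344]
tcp_rot: [0.762, -0.648, -0.0, 0.0]
ft_force: [1.2, -0.3, 1.0]
finger_gap: 0.0619
grip_force: 0.0
```

Emit:
shift_gripper(
  offsets=[
    [-0.02, 0, -0.05, 0],
    [-0.04, 0, -0.11, 0],
    [-0.06, 0, -0.16, 0],
    [-0.06, 0, -0.16, 0],
    [-0.06, 0, -0.16, 0],
  ],
)

```text
time: 12.85
ee_pos: [0.5215, -0.0171, 0.1942]
tcp_rot: [0.762, -0.648, -0.0, -0.0]
ft_force: [0.3, 0.1, 0.3]
finger_gap: 0.0623
grip_force: 0.0
```

```bash
python3 - <<'E'
from h import *
m=env.camera_model("wrist");im,d=env.get_image("wrist");np.savez("w5",im=im,d=d);save("w5.png",im)
np.set_printoptions(precision=4,suppress=True)
print([(round(x["score"],2),x["at"],ray("wrist",x["at"],.017,m=m)) for x in env.mark_of("wrist","pod")])
P=cloud("wrist",d,m);im=im.astype(int)
def rect(k,n): print(n,k.sum(),cv2.minAreaRect((P[k][:,:2]*1000).astype(np.float32)),P[k].mean(0))
z=P[...,2]
rect((z>.068)&(z<.08)&(im.min(2)>170)&(abs(P[...,1])<.2),"bridge")
k=(im[...,2]-im[...,0]>60)&(z>.035)&(z<.06)&(abs(P[...,1])<.1)&(P[...,0]<.55);rect(k,"plate")
for l,zz in[("push_plate",.04),("zero_mark",.107),("pointer_tip",.107)]:
    print(l,[(round(x["score"],2),x["at"],ray("wrist",x["at"],zz,m=m)) for x in env.mark_of("wrist",l)])
o=(im[...,0]>150)&(im[...,1]>50)&(im[...,1]<150)&(im[...,2]<80)&(z>.1)&(z<.115)
n,l,st,c=cv2.connectedComponentsWithStats(o.astype(np.uint8))
for i in range(1,n):
    if st[i,4]>60: rect(l==i,"screw")
E
python3 go.py .44 -.025 .035 0.161
```

```text
[(0.86, [311.6, 116.1], array([ 0.5319, -0.0766,  0.017 ])), (0.85, [313.1, 239.2], array([0.5102, 0.047 , 0.017 ]))]
bridge 28846 ((639.3587646484375, 3.817901611328125), (120.17179107666016, 239.40956115722656), 9.015206336975098) [ 0.6429 -0.0226  0.0735]
plate 395 ((462.88818359375, -25.44468116760254), (5.905921459197998, 58.55707550048828), 9.221209526062012) [ 0.4634 -0.027   0.0492]
push_plate [(0.95, [378.8, 188.5], array([ 0.4603, -0.0242,  0.04  ]))]
zero_mark [(0.74, [178.7, 211.2], array([ 0.618 , -0.0007,  0.107 ])), (0.72, [312.1, 114.2], array([ 0.5326, -0.0845,  0.107 ]))]
pointer_tip [(0.71, [151.8, 181.6], array([ 0.6377, -0.0202,  0.107 ]))]
screw 756 ((696.272705078125, -73.20069885253906), (34.7684326171875, 9.712118148803711), 7.258352279663086) [ 0.6946 -0.0735  0.1073]
screw 729 ((607.615234375, -87.41748046875), (34.8990364074707, 9.608732223510742), 5.930797576904297) [ 0.6057 -0.0877  0.1073]
screw 98 ((638.3865356445312, -4.485295295715332), (23.472402572631836, 5.436728000640869), 87.70647430419922) [ 0.639  -0.0033  0.1076]
screw 387 ((669.966064453125, 94.28600311279297), (35.751461029052734, 10.009611129760742), 6.912284851074219) [0.668  0.0935 0.1073]
t 13.10 pos [ 0.5214 -0.0177  0.1933] yaw -1.410 -> dx -0.0058 dy 0.0815 dz 0.1583 turn -1.571 gap 0.0621
```

View pics/w5.png

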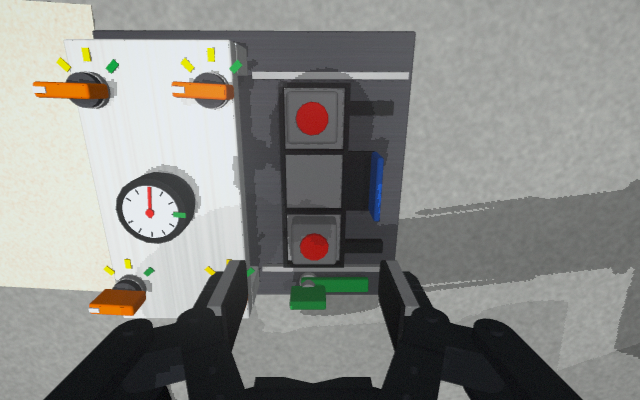

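Both pods sit flat in the left and right nests (px 313,240 and 312,117). Jig origin is (0.639, 0.0037), yaw 0.157. Next I push the tray with shut fingers.

```bash
cat >> h.py <<'E'
def J(p):  # world->jig
    d=np.array(p)[:2]-[.639,.0037];c,s=np.cos(.157),np.sin(.157);return np.array([c*d[0]+s*d[1],-s*d[0]+c*d[1]])
def W(x,y):
    c,s=np.cos(.157),np.sin(.157);return np.array([.639+c*x-s*y,.0037+s*x+c*y])
E
cat > gj.py <<'E'
import sys
from go import *
a=list(map(float,sys.argv[1:5]));w=W(a[0],a[1]);print("jig now",np.round(J(env.state()["ee_pos"]),4));go(w[0],w[1],a[2],a[3]+.157)
E
```

Emit:
shift_gripper(
  offsets=[
    [-0.003, 0.05, 0.02, 0],
    [-0.003, 0.0975, 0.05, 0],
    [-0.003, 0.0975, 0.1, 0],
    [-0.003, 0.0975, 0.14, 0],
    [-0.003, 0.0975, 0.16, 0],
    [-0.003, 0.0975, 0.16, 0],
  ],
  aperture=0,
)

```text
time: 13.85
ee_pos: [0.4236, -0.0306, 0.0328]
tcp_rot: [0.762, -0.648, -0.001, 0.002]
ft_force: [0.4, -1.0, 0.4]
finger_gap: 0.0001
grip_force: 0.0
```

```bash
python3 gj.py -.217 0 .033 -1.57
```

```text
jig now [-2.181e-01 -2.000e-04]
t 13.85 pos [ 0.4236 -0.0306  0.0328] yaw -1.410 -> dx -0.0002 dy -0.0011 dz -0.0002 turn 0.003 gap 0.0001
```

Emit:
shift_gripper(
  offsets=[
    [0, -0.02, 0, 0],
    [0, -0.04, 0, 0],
    [0, -0.06, 0, 0],
    [0, -0.08, 0, 0],
    [0, -0.08, 0, 0],
  ],
)

```text
time: 14.48
ee_pos: [0.5056, -0.017, 0.0351]
tcp_rot: [0.762, -0.648, 0.001, -0.001]
ft_force: [-0.7, -0.0, 0.2]
finger_gap: 0.0001
grip_force: 0.0
```

```bash
python3 gj.py -.11 0 .033 -1.57
```

```text
jig now [-0.135   0.0004]
t 14.47 pos [ 0.5056 -0.017   0.0351] yaw -1.410 -> dx 0.0005 dy -0.0250 dz 0.0021 turn 0.003 gap 0.0001
```

Emit:
shift_gripper(
  offsets=[
    [0, -0.01, 0.001, 0],
    [0, -0.02, 0.001, 0],
    [0, -0.025, 0.001, 0],
    [0, -0.025, 0.001, 0],
  ],
)

```text
time: 14.98
ee_pos: [0.5294, -0.0129, 0.0333]
tcp_rot: [0.762, -0.648, 0.0, -0.0]
ft_force: [-0.0, -0.5, -0.3]
finger_gap: -0.0001
grip_force: 0.0
```

Emit:
shift_gripper(
  offsets=[
    [0, -0.005, 0, 0],
    [0, -0.005, 0, 0],
  ],
)

```text
time: 15.22
ee_pos: [0.534, -0.0122, 0.0332]
tcp_rot: [0.762, -0.648, 0.0, -0.0]
ft_force: [-1.2, 0.6, 0.5]
finger_gap: -0.0001
grip_force: 0.2
```

Emit:
shift_gripper(
  offsets=[
    [0, -0.004, 0, 0],
    [0, -0.004, 0, 0],
  ],
)

```text
time: 15.48
ee_pos: [0.5362, -0.0119, 0.033]
tcp_rot: [0.762, -0.648, -0.001, 0.001]
ft_force: [-5.7, 0.3, 4.8]
finger_gap: -0.0003
grip_force: 2.9
```

Emit:
shift_gripper(
  offsets=[
    [0, -0.004, 0, 0],
    [0, -0.004, 0, 0],
  ],
)

```text
time: 15.72
ee_pos: [0.5363, -0.0121, 0.0328]
tcp_rot: [0.761, -0.648, -0.004, 0.004]
ft_force: [-16.0, -1.3, 12.8]
finger_gap: -0.0002
grip_force: 8.5
```

```bash
python3 gj.py -.11 0 .033 -1.57
```

```text
jig now [-0.1039  0.0005]
t 15.72 pos [ 0.5363 -0.0121  0.0328] yaw -1.411 -> dx 0.0005 dy 0.0061 dz -0.0002 turn 0.002 gap -0.0002
```

The tray is home: it stopped at finger jig x −0.104 with the force rising. Next I measure the rib and back off.

```bash
python3 - <<'E'
from h import *
m=None
z=np.load("w1.npz");im,d=z["im"].astype(int),z["d"]
E
```

Emit:
shift_gripper(
  offsets=[
    [0, 0.03, -0.05, 0],
    [0, 0.03, -0.1, 0],
    [0, 0.03, -0.15, 0],
    [0, 0.03, -0.19, 0.188],
    [0, 0.03, -0.19, 0.376],
    [0, 0.03, -0.19, 0.376],
  ],
  aperture=0.03,
)

```text
time: 16.48
ee_pos: [0.5124, -0.0157, 0.2236]
tcp_rot: [-0.628, 0.778, -0.0, 0.001]
ft_force: [-0.0, -0.2, -0.2]
finger_gap: 0.0299
grip_force: 0.0
```

```bash
python3 - <<'E'
from h import *
np.set_printoptions(precision=4,suppress=True)
m=env.camera_model("wrist");im,d=env.get_image("wrist");P=cloud("wrist",d,m);im=im.astype(int);z=P[...,2]
g=(im[...,1]-im[...,0]>60)&(im[...,1]-im[...,2]>40)
for a,b in((.05,.07),(.02,.04)):
    k=g&(z>a)&(z<b)&(P[...,1]>.05);print(k.sum(),cv2.minAreaRect((P[k][:,:2]*1000).astype(np.float32)),J(P[k].mean(0)[:2]) if k.sum() else 0)
print([(round(x["score"],2),J(ray("wrist",x["at"],.052,m=m)),x["at"]) for x in env.mark_of("wrist","turnbutton_grip")])
print([(round(x["score"],2),J(ray("wrist",x["at"],.04,m=m)),x["at"]) for x in env.mark_of("wrist","push_plate")])
E
python3 gj.py -.1145 .1156 .12 -3.1416
```

```text
150 ((513.6478881835938, 99.1422348022461), (22.29800033569336, 9.846505165100098), 10.68371868133545) [-0.1082  0.1138]
409 ((478.8973388671875, 93.4149169921875), (70.59327697753906, 15.598631858825684), 8.84365177154541) [-0.1596  0.1128]
[(0.72, array([-0.1144,  0.1126]), [338.3, 278.7])]
[]
jig now [-0.1287  0.0005]
t 16.62 pos [ 0.5118 -0.0159  0.2227] yaw 4.501 -> dx -0.1124 dy 0.0282 dz 0.1027 turn 1.202 gap 0.0302
```

Emit:
shift_gripper(
  offsets=[
    [-0.06, 0.015, 0, 0.188],
    [-0.111, 0.0282, 0.03, 0.376],
    [-0.111, 0.0282, 0.06, 0.564],
    [-0.111, 0.0282, 0.1, 0.752],
    [-0.111, 0.0282, 0.1, 0.94],
    [-0.111, 0.0282, 0.1, 1.128],
    [-0.111, 0.0282, 0.1, 1.17],
    [-0.111, 0.0282, 0.1, 1.17],
  ],
)

```text
time: 17.62
ee_pos: [0.5079, 0.0985, 0.1228]
tcp_rot: [-0.094, 0.996, -0.0, -0.0]
ft_force: [-0.2, -0.1, 0.2]
finger_gap: 0.0299
grip_force: 0.0
```

```bash
python3 gj.py -.114 .1145 .040 -3.1116
```

```text
jig now [-0.1147  0.1141]
t 17.62 pos [0.5079 0.0985 0.1228] yaw 3.330 -> dx -0.0007 dy 0.0004 dz 0.0828 turn 0.001 gap 0.0299
```

Emit:
shift_gripper(
  offsets=[
    [0, 0, 0.05, 0],
    [0, 0, 0.07, 0],
    [0, 0, 0.082, 0],
    [0, 0, 0.082, 0],
  ],
)

```text
time: 18.12
ee_pos: [0.5079, 0.0984, 0.0409]
tcp_rot: [-0.093, 0.996, -0.0, -0.001]
ft_force: [-0.5, -1.2, -0.7]
finger_gap: 0.03
grip_force: 0.0
```

Emit:
shift_gripper(
  offsets=[
    [0, 0, 0, 0],
    [0, 0, 0, 0],
    [0, 0, 0, 0],
  ],
  aperture=0,
)

```text
time: 18.5
ee_pos: [0.5088, 0.0996, 0.0425]
tcp_rot: [-0.093, 0.996, 0.001, 0.001]
ft_force: [-3.4, 4.9, 5.9]
finger_gap: 0.0081
grip_force: 60.1
```

Emit:
shift_gripper(
  offsets=[
    [0, 0, 0, -0.188],
    [0, 0, 0, -0.376],
    [0, 0, 0, -0.564],
    [0, 0, 0, -0.752],
    [0, 0, 0, -0.94],
    [0, 0, 0, -1.128],
    [0, 0, 0, -1.316],
    [0, 0, 0, -1.45],
  ],
)

```text
time: 19.5
ee_pos: [0.5079, 0.1003, 0.0425]
tcp_rot: [0.731, -0.682, -0.001, -0.001]
ft_force: [-7.7, 8.3, 9.2]
finger_gap: 0.0085
grip_force: 60.6
```

Emit:
shift_gripper(
  offsets=[
    [0, 0, 0, -0.1],
    [0, 0, 0, -0.12],
    [0, 0, 0, -0.12],
  ],
)

```text
time: 19.88
ee_pos: [0.5078, 0.1004, 0.0425]
tcp_rot: [0.769, -0.639, -0.001, -0.002]
ft_force: [-8.0, 7.3, 8.9]
finger_gap: 0.0084
grip_force: 61.4
```

```bash
python3 -c "
from h import *
s=env.state();print(s['torque'],s['q'],J(s['ee_pos']))"
```

```text
[ 2.95392851  2.59258202 -0.66457319] [ 0.49600121  0.33167284 -0.29646821 -0.00341138 -0.94036404 -0.31021944] [-0.11447241  0.11598648]
```

The turnbutton reached its stop (rib angle about 1.57–1.6). I release and check it.

Emit:
shift_gripper(
  offsets=[
    [0, 0, 0, 0.02],
    [0, 0, 0, 0.02],
    [0, 0, -0.05, 0],
    [0, 0, -0.11, -0.1],
    [0, 0, -0.17, -0.29],
    [0, 0.01, -0.2, -0.48],
    [0, 0.01, -0.2, -0.5],
    [0, 0.01, -0.2, -0.5],
  ],
  aperture=0.035,
)

```text
time: 20.88
ee_pos: [0.4979, 0.0965, 0.2405]
tcp_rot: [0.903, -0.429, -0.0, 0.0]
ft_force: [-0.4, -1.0, -0.8]
finger_gap: 0.0353
grip_force: 0.0
```

```bash
cat > look.py <<'E'
import sys
from h import *
np.set_printoptions(precision=4,suppress=True)
m=env.camera_model("wrist");im,d=env.get_image("wrist");save(sys.argv[1],im);P=cloud("wrist",d,m);im=im.astype(int);z=P[...,2]
def rect(k,n):
    if k.sum()>60:
        r=cv2.minAreaRect((P[k][:,:2]*1000).astype(np.float32));b=cv2.boxPoints(r);e=max((b[1]-b[0],b[2]-b[1]),key=np.linalg.norm)
        print(n,k.sum(),"jig",J(np.array(r[0])/1000),"size",np.round(r[1],1),"long-axis angle in jig (deg)",round((np.degrees(np.arctan2(e[1],e[0]))-9+90)%180-90,1))
g=(im[...,1]-im[...,0]>60)&(im[...,1]-im[...,2]>40)
jx=np.array([.988,.156]);rel=P[...,:2]-[.639,.0037];X=rel@jx;Y=rel@[-.156,.988]
rect(g&(z>.045)&(z<.07)&(abs(Y-.115)<.03)&(abs(X+.114)<.03),"rib");rect(g&(z>.02)&(z<.04)&(X<-.07),"blade")
o=(im[...,0]>150)&(im[...,1]>50)&(im[...,1]<150)&(im[...,2]<80)&(z>.1)&(z<.115)
for n,x,y in(("fl",-.045,.085),("fr",-.045,-.085),("rl",.045,.085),("rr",.045,-.085)):
    rect(o&(np.hypot(X-x,Y-y)<.024),n)
for l,zz in(("zero_mark",.107),("pointer_tip",.107)):
    for x in env.mark_of("wrist",l)[:2]:
        q=J(ray("wrist",x["at"],zz,m=m));print(l,round(x["score"],2),x["at"],q,"r",np.hypot(*q),"ang",(np.arctan2(q[1],q[0])-np.pi+np.pi)%(2*np.pi)-np.pi)
E
python3 look.py w6.png; python3 gj.py -.045 .085 .125 -.03
```

```text
rib 275 jig [-0.1149  0.114 ] size [ 8.8 33.7] long-axis angle in jig (deg) -89.1
blade 667 jig [-0.1148  0.0857] size [15. 71.] long-axis angle in jig (deg) -89.8
fl 462 jig [-0.0452  0.0848] size [34.8  9.4] long-axis angle in jig (deg) -4.0
rl 561 jig [0.0446 0.085 ] size [35.2  9.4] long-axis angle in jig (deg) -3.5
jig now [-0.1249  0.1137]
t 21.02 pos [0.4979 0.0965 0.2399] yaw -0.887 -> dx 0.0650 dy -0.0546 dz 0.1149 turn -1.014 gap 0.0348
```

View pics/w6.png

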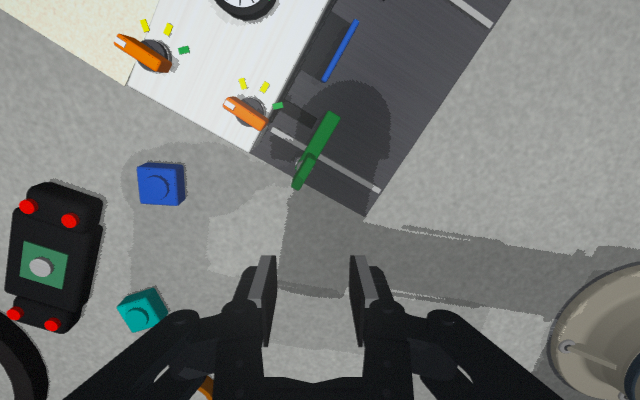

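The blade at (315,150) lies along jig −y across the stubs, so the tray is locked. Next I start the screw passes at fl.

Emit:
shift_gripper(
  offsets=[
    [0.03, -0.025, 0, -0.188],
    [0.065, -0.0546, 0.03, -0.376],
    [0.065, -0.0546, 0.06, -0.564],
    [0.065, -0.0546, 0.09, -0.752],
    [0.065, -0.0546, 0.115, -0.94],
    [0.065, -0.0546, 0.115, -0.984],
    [0.065, -0.0546, 0.115, -0.984],
  ],
  aperture=0.03,
)

```text
time: 21.9
ee_pos: [0.5814, 0.0807, 0.1252]
tcp_rot: [0.999, 0.049, -0.001, 0.0]
ft_force: [0.1, -0.3, -0.3]
finger_gap: 0.03
grip_force: 0.0
```

```bash
python3 gj.py -.045 .085 .088 -.06
```

```text
jig now [-0.0449  0.085 ]
t 21.90 pos [0.5814 0.0807 0.1252] yaw 0.097 -> dx -0.0001 dy 0.0001 dz 0.0372 turn 0.000 gap 0.03
```

Emit:
shift_gripper(
  offsets=[
    [0, 0, 0.025, 0],
    [0, 0, 0.037, 0],
    [0, 0, 0.037, 0],
  ],
)

```text
time: 22.28
ee_pos: [0.5811, 0.0807, 0.0885]
tcp_rot: [0.999, 0.049, -0.001, 0.0]
ft_force: [-0.3, 0.1, -0.3]
finger_gap: 0.0302
grip_force: 0.0
```

Emit:
shift_gripper(
  offsets=[
    [0, 0, 0, 0],
    [0, 0, 0, 0],
    [0, 0, 0, 0],
  ],
  aperture=0,
)

```text
time: 22.65
ee_pos: [0.5823, 0.081, 0.0904]
tcp_rot: [0.999, 0.049, 0.001, -0.0]
ft_force: [-1.2, -0.8, 3.4]
finger_gap: 0.0084
grip_force: 60.3
```

Emit:
shift_gripper(
  offsets=[
    [0, 0, 0, 0.185],
    [0, 0, 0, 0.37],
    [0, 0, 0, 0.555],
    [0, 0, 0, 0.74],
    [0, 0, 0, 0.74],
    [0, 0, 0, 0.74],
  ],
)

```text
time: 23.4
ee_pos: [0.5822, 0.0806, 0.0904]
tcp_rot: [0.95, -0.313, 0.001, -0.0]
ft_force: [-0.9, -2.0, 5.2]
finger_gap: 0.0085
grip_force: 60.6
```

Emit:
shift_gripper(
  offsets=[
    [0, 0, 0, 0],
    [0, 0, 0, 0],
    [0, 0, -0.04, 0],
    [0, 0, -0.04, 0],
  ],
  aperture=0.03,
)

```text
time: 23.9
ee_pos: [0.5837, 0.0815, 0.1325]
tcp_rot: [0.949, -0.315, 0.003, -0.002]
ft_force: [0.0, -0.5, 0.2]
finger_gap: 0.0301
grip_force: 0.0
```

```bash
python3 gj.py .045 -.085 .125 -.03
```

```text
jig now [-0.0424  0.0855]
t 23.90 pos [0.5837 0.0815 0.1325] yaw -0.640 -> dx 0.1831 dy 0.0566 dz 0.0075 turn -0.767 gap 0.0301
```

Emit:
shift_gripper(
  offsets=[
    [0.06, 0.018, 0, -0.188],
    [0.12, 0.035, 0, -0.376],
    [0.18, 0.053, 0, -0.564],
    [0.1846, 0.054, 0, -0.752],
    [0.1846, 0.054, 0, -0.77],
    [0.1846, 0.054, 0, -0.77],
    [0.1846, 0.054, 0, -0.77],
  ],
)

```text
time: 24.78
ee_pos: [0.6969, -0.0717, 0.1296]
tcp_rot: [0.998, 0.064, 0.0, -0.0]
ft_force: [0.3, -0.6, 0.6]
finger_gap: 0.0296
grip_force: 0.0
```

```bash
python3 gj.py .045 -.085 .088 -.03
```

```text
jig now [ 0.0454 -0.0835]
t 24.77 pos [ 0.6969 -0.0717  0.1296] yaw 0.128 -> dx -0.0004 dy 0.0015 dz 0.0416 turn 0.001 gap 0.0296
```

Emit:
shift_gripper(
  offsets=[
    [0, 0.001, 0.025, 0],
    [0, 0.001, 0.041, 0],
    [0, 0.001, 0.041, 0],
  ],
)

```text
time: 25.15
ee_pos: [0.6962, -0.0734, 0.0867]
tcp_rot: [0.998, 0.064, -0.002, -0.0]
ft_force: [0.4, 0.2, -0.2]
finger_gap: 0.0302
grip_force: 0.0
```

Emit:
shift_gripper(
  offsets=[
    [0, 0, 0, 0],
    [0, 0, 0, 0],
    [0, 0, 0, 0],
  ],
  aperture=0,
)

```text
time: 25.52
ee_pos: [0.6977, -0.0728, 0.0895]
tcp_rot: [0.998, 0.064, 0.001, -0.001]
ft_force: [-2.9, 5.2, 4.3]
finger_gap: 0.008
grip_force: 60.3
```

Emit:
shift_gripper(
  offsets=[
    [0, 0, 0, 0.185],
    [0, 0, 0, 0.37],
    [0, 0, 0, 0.555],
    [0, 0, 0, 0.74],
    [0, 0, 0, 0.77],
    [0, 0, 0, 0.77],
    [0, 0, 0, 0.77],
  ],
)

```text
time: 26.4
ee_pos: [0.6976, -0.0731, 0.0895]
tcp_rot: [0.949, -0.315, 0.0, -0.001]
ft_force: [-2.2, 4.0, 3.7]
finger_gap: 0.0084
grip_force: 60.4
```

Emit:
shift_gripper(
  offsets=[
    [0, 0, 0, 0],
    [0, 0, 0, 0],
    [0, 0, -0.04, 0],
    [0, 0, -0.04, 0],
  ],
  aperture=0.03,
)

```text
time: 26.9
ee_pos: [0.6996, -0.0747, 0.1325]
tcp_rot: [0.949, -0.315, 0.004, -0.001]
ft_force: [-0.0, 0.0, 0.7]
finger_gap: 0.0302
grip_force: 0.0
```

Emit:
shift_gripper(
  offsets=[
    [-0.0313, 0.0323, 0, -0.188],
    [-0.0627, 0.0645, 0, -0.376],
    [-0.0627, 0.0645, 0, -0.564],
    [-0.0627, 0.0645, 0, -0.745],
    [-0.0627, 0.0645, 0, -0.745],
    [-0.0627, 0.0645, 0, -0.745],
  ],
)

```text
time: 27.65
ee_pos: [0.6085, -0.0881, 0.128]
tcp_rot: [0.999, 0.05, -0.0, 0.0]
ft_force: [0.7, 0.4, -0.6]
finger_gap: 0.0298
grip_force: 0.0
```

```bash
python3 gj.py -.045 -.085 .088 -.055
```

```text
jig now [-0.0444 -0.0859]
t 27.65 pos [ 0.6085 -0.0881  0.128 ] yaw 0.100 -> dx -0.0006 dy -0.0009 dz 0.0400 turn -0.002 gap 0.0298
```

Emit:
shift_gripper(
  offsets=[
    [-0.0005, -0.001, 0.025, 0],
    [-0.0005, -0.001, 0.04, 0],
    [-0.0005, -0.001, 0.04, 0],
  ],
)

```text
time: 28.02
ee_pos: [0.607, -0.0871, 0.0868]
tcp_rot: [0.999, 0.051, -0.002, 0.0]
ft_force: [-0.3, -0.6, 0.7]
finger_gap: 0.03
grip_force: 0.0
```

Emit:
shift_gripper(
  offsets=[
    [0, 0, 0, 0],
    [0, 0, 0, 0],
    [0, 0, 0, 0],
  ],
  aperture=0,
)

```text
time: 28.4
ee_pos: [0.6085, -0.0869, 0.0893]
tcp_rot: [0.999, 0.052, 0.001, 0.0]
ft_force: [-0.1, 1.6, 3.4]
finger_gap: 0.0085
grip_force: 60.2
```

Emit:
shift_gripper(
  offsets=[
    [0, 0, 0, 0.185],
    [0, 0, 0, 0.37],
    [0, 0, 0, 0.555],
    [0, 0, 0, 0.74],
    [0, 0, 0, 0.745],
    [0, 0, 0, 0.745],
    [0, 0, 0, 0.745],
  ],
)

```text
time: 29.28
ee_pos: [0.6085, -0.087, 0.0893]
tcp_rot: [0.95, -0.314, 0.001, -0.0]
ft_force: [-1.3, 0.7, 6.5]
finger_gap: 0.0083
grip_force: 60.6
```

Emit:
shift_gripper(
  offsets=[
    [0, 0, 0, 0],
    [0, 0, 0, 0],
    [0, 0, -0.04, 0],
    [0, 0, -0.04, 0],
  ],
  aperture=0.03,
)

```text
time: 29.78
ee_pos: [0.6099, -0.0873, 0.1315]
tcp_rot: [0.949, -0.315, 0.003, -0.001]
ft_force: [-0.2, 0.6, -0.4]
finger_gap: 0.0298
grip_force: 0.0
```

Emit:
shift_gripper(
  offsets=[
    [-0.019, -0.06, 0, -0.188],
    [-0.039, -0.12, 0, -0.376],
    [-0.0592, -0.183, 0, -0.564],
    [-0.0592, -0.183, 0, -0.74],
    [-0.0592, -0.183, 0, -0.74],
    [-0.0592, -0.183, 0, -0.74],
    [-0.0592, -0.183, 0, -0.74],
  ],
)

```text
time: 30.65
ee_pos: [0.6699, 0.094, 0.1284]
tcp_rot: [0.999, 0.048, 0.0, 0.0]
ft_force: [0.7, 0.8, 0.7]
finger_gap: 0.0305
grip_force: 0.0
```

```bash
python3 gj.py .045 .085 .088 -.06
```

```text
jig now [0.0446 0.0844]
t 30.65 pos [0.6699 0.094  0.1284] yaw 0.095 -> dx 0.0003 dy -0.0006 dz 0.0404 turn -0.002 gap 0.0305
```

Emit:
shift_gripper(
  offsets=[
    [0.0003, -0.0006, 0.025, 0],
    [0.0003, -0.0006, 0.04, 0],
    [0.0003, -0.0006, 0.04, 0],
  ],
)

```text
time: 31.02
ee_pos: [0.6693, 0.095, 0.0869]
tcp_rot: [0.999, 0.049, -0.002, 0.0]
ft_force: [-0.8, 0.8, -0.4]
finger_gap: 0.03
grip_force: 0.0
```

Emit:
shift_gripper(
  offsets=[
    [0, 0, 0, 0],
    [0, 0, 0, 0],
    [0, 0, 0, 0],
  ],
  aperture=0,
)

```text
time: 31.4
ee_pos: [0.6709, 0.0953, 0.0895]
tcp_rot: [0.999, 0.049, 0.001, 0.0]
ft_force: [-0.4, -2.1, 3.1]
finger_gap: 0.0086
grip_force: 60.4
```

Emit:
shift_gripper(
  offsets=[
    [0, 0, 0, 0.185],
    [0, 0, 0, 0.37],
    [0, 0, 0, 0.555],
    [0, 0, 0, 0.74],
    [0, 0, 0, 0.74],
    [0, 0, 0, 0.74],
  ],
)

```text
time: 32.15
ee_pos: [0.6708, 0.0951, 0.0895]
tcp_rot: [0.95, -0.314, 0.001, 0.0]
ft_force: [-0.6, -4.0, 5.5]
finger_gap: 0.0082
grip_force: 60.9
```

Emit:
shift_gripper(
  offsets=[
    [0, 0, 0, 0],
    [0, 0, 0, 0],
    [0, 0, -0.04, 0],
    [0, 0, -0.08, 0],
    [-0.02, 0.04, -0.12, 0],
    [-0.048, 0.1, -0.17, 0],
    [-0.048, 0.1, -0.19, 0],
    [-0.048, 0.1, -0.19, 0],
  ],
  aperture=0.03,
)

```text
time: 33.15
ee_pos: [0.5723, 0.0443, 0.2822]
tcp_rot: [0.949, -0.315, 0.003, -0.002]
ft_force: [1.0, 0.6, -1.0]
finger_gap: 0.0298
grip_force: 0.0
```

Emit:
shift_gripper(
  offsets=[
    [0, 0, 0, 0],
  ],
)

```text
time: 33.28
ee_pos: [0.5717, 0.0449, 0.2774]
tcp_rot: [0.949, -0.315, -0.001, -0.0]
ft_force: [0.9, 1.1, -1.3]
finger_gap: 0.0298
grip_force: 0.0
```

```bash
python3 look.py w7.png
python3 gj.py -.045 .085 .128 -.8
```

```text
rib 194 jig [-0.1147  0.114 ] size [ 8.9 34.1] long-axis angle in jig (deg) 89.5
blade 445 jig [-0.1148  0.0787] size [14.9 56.9] long-axis angle in jig (deg) -90.0
fl 255 jig [-0.0449  0.0849] size [ 8.9 34.7] long-axis angle in jig (deg) -45.1
fr 412 jig [-0.0444 -0.0852] size [ 9.9 34.3] long-axis angle in jig (deg) -45.8
rl 332 jig [0.045  0.0848] size [ 9.2 34.6] long-axis angle in jig (deg) -45.4
zero_mark 0.63 [319.3, 108.8] [-0.0179 -0.0012] r 0.017987196229520476 ang 0.06877709098030316
pointer_tip 0.46 [319.3, 80.1] [-0.0008 -0.0185] r 0.018529902613633693 ang 1.5261484000777186
jig now [-0.0599  0.0509]
t 33.42 pos [0.5718 0.0446 0.2766] yaw -0.641 -> dx -0.0140 dy -0.0345 dz 0.1486 turn 0.002 gap 0.0301
```

View pics/w7.png

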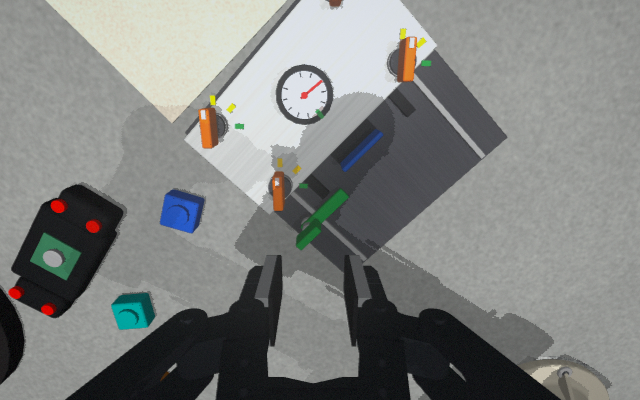

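The three screws in view (fl, fr, rl) stand at −45.5°, about one third (rr is mostly out of frame). Bezel is about 0.07 and pointer about 1.53. Now pass 2.

Emit:
shift_gripper(
  offsets=[
    [-0.014, -0.0345, 0.04, 0],
    [-0.014, -0.0345, 0.1, 0],
    [-0.014, -0.0345, 0.149, 0],
    [-0.014, -0.0345, 0.149, 0],
    [-0.014, -0.0345, 0.17, 0],
    [-0.014, -0.0345, 0.188, 0],
    [-0.014, -0.0345, 0.188, 0],
  ],
)

```text
time: 34.3
ee_pos: [0.582, 0.0803, 0.0912]
tcp_rot: [0.949, -0.315, 0.0, 0.0]
ft_force: [-0.3, 0.6, -0.8]
finger_gap: 0.0298
grip_force: 0.0
```

Emit:
shift_gripper(
  offsets=[
    [0, 0, 0, 0],
    [0, 0, 0, 0],
    [0, 0, 0, 0],
  ],
  aperture=0,
)

```text
time: 34.67
ee_pos: [0.5826, 0.0804, 0.0926]
tcp_rot: [0.949, -0.315, 0.002, -0.001]
ft_force: [-2.1, -0.7, 6.3]
finger_gap: 0.0084
grip_force: 59.9
```

Emit:
shift_gripper(
  offsets=[
    [0, 0, 0, 0.185],
    [0, 0, 0, 0.37],
    [0, 0, 0, 0.555],
    [0, 0, 0, 0.74],
    [0, 0, 0, 0.8],
    [0, 0, 0, 0.8],
    [0, 0, 0, 0.8],
  ],
)

```text
time: 35.55
ee_pos: [0.5819, 0.0799, 0.0926]
tcp_rot: [0.751, -0.66, 0.001, -0.0]
ft_force: [-3.3, -0.6, 7.7]
finger_gap: 0.0081
grip_force: 60.1
```

Emit:
shift_gripper(
  offsets=[
    [0, 0, 0, 0],
    [0, 0, 0, 0],
    [0, 0, -0.04, 0],
    [0, 0, -0.04, 0],
  ],
  aperture=0.03,
)

```text
time: 36.05
ee_pos: [0.5837, 0.0809, 0.1337]
tcp_rot: [0.751, -0.66, 0.002, -0.003]
ft_force: [-0.4, 0.2, 0.2]
finger_gap: 0.0305
grip_force: 0.0
```

Emit:
shift_gripper(
  offsets=[
    [0.056, -0.032, 0, -0.188],
    [0.11, -0.064, 0, -0.376],
    [0.1673, -0.0949, 0, -0.564],
    [0.1673, -0.0949, 0, -0.752],
    [0.1673, -0.0949, 0, -0.8],
    [0.1673, -0.0949, 0, -0.8],
    [0.1673, -0.0949, 0, -0.8],
  ],
)

```text
time: 36.92
ee_pos: [0.6969, -0.0731, 0.13]
tcp_rot: [0.949, -0.316, -0.0, 0.0]
ft_force: [0.1, -0.0, -0.7]
finger_gap: 0.0303
grip_force: 0.0
```

```bash
python3 gj.py .045 -.085 .088 -.8
```

```text
jig now [ 0.0452 -0.0849]
t 36.92 pos [ 0.6969 -0.0731  0.13  ] yaw -0.643 -> dx -0.0001 dy 0.0002 dz 0.0420 turn 0.000 gap 0.0303
```

Emit:
shift_gripper(
  offsets=[
    [0, 0, 0.025, 0],
    [0, 0, 0.042, 0],
    [0, 0, 0.042, 0],
  ],
)

```text
time: 37.3
ee_pos: [0.6958, -0.0732, 0.0864]
tcp_rot: [0.949, -0.316, -0.002, 0.001]
ft_force: [0.6, -0.2, -0.0]
finger_gap: 0.0304
grip_force: 0.0
```

Emit:
shift_gripper(
  offsets=[
    [0, 0, 0, 0],
    [0, 0, 0, 0],
    [0, 0, 0, 0],
  ],
  aperture=0,
)

```text
time: 37.67
ee_pos: [0.6978, -0.0732, 0.0895]
tcp_rot: [0.949, -0.315, 0.001, -0.0]
ft_force: [-0.1, 0.4, 2.7]
finger_gap: 0.0086
grip_force: 60.7
```

Emit:
shift_gripper(
  offsets=[
    [0, 0, 0, 0.185],
    [0, 0, 0, 0.37],
    [0, 0, 0, 0.555],
    [0, 0, 0, 0.74],
    [0, 0, 0, 0.8],
    [0, 0, 0, 0.8],
    [0, 0, 0, 0.8],
  ],
)

```text
time: 38.55
ee_pos: [0.6974, -0.0734, 0.0894]
tcp_rot: [0.752, -0.659, 0.001, -0.0]
ft_force: [-2.1, 1.4, 5.6]
finger_gap: 0.0085
grip_force: 61.3
```

Emit:
shift_gripper(
  offsets=[
    [0, 0, 0, 0],
    [0, 0, 0, 0],
    [0, 0, -0.04, 0],
    [0, 0, -0.04, 0],
  ],
  aperture=0.03,
)

```text
time: 39.05
ee_pos: [0.6991, -0.0739, 0.1321]
tcp_rot: [0.751, -0.66, 0.003, -0.002]
ft_force: [0.8, 0.6, -0.2]
finger_gap: 0.0303
grip_force: 0.0
```

Emit:
shift_gripper(
  offsets=[
    [0.0013, 0.045, 0, -0.188],
    [0.0026, 0.09, 0, -0.376],
    [0.0026, 0.09, 0, -0.564],
    [0.0026, 0.09, 0, -0.752],
    [0.0026, 0.09, 0, -0.8],
    [0.0026, 0.09, 0, -0.8],
    [0.0026, 0.09, 0, -0.8],
  ],
)

```text
time: 39.92
ee_pos: [0.608, -0.0876, 0.128]
tcp_rot: [0.949, -0.316, -0.0, 0.0]
ft_force: [0.3, 0.2, -0.2]
finger_gap: 0.0295
grip_force: 0.0
```

```bash
python3 gj.py -.045 -.085 .088 -.8
```

```text
jig now [-0.0449 -0.0853]
t 39.92 pos [ 0.608  -0.0876  0.128 ] yaw -0.643 -> dx -0.0003 dy -0.0001 dz 0.0400 turn 0.000 gap 0.0295
```

Emit:
shift_gripper(
  offsets=[
    [0, 0, 0.025, 0],
    [0, 0, 0.04, 0],
    [0, 0, 0.04, 0],
  ],
)

```text
time: 40.3
ee_pos: [0.6072, -0.0876, 0.0868]
tcp_rot: [0.949, -0.316, -0.001, 0.001]
ft_force: [0.5, -0.0, -0.0]
finger_gap: 0.0302
grip_force: 0.0
```

Emit:
shift_gripper(
  offsets=[
    [0, 0, 0, 0],
    [0, 0, 0, 0],
    [0, 0, 0, 0],
  ],
  aperture=0,
)

```text
time: 40.67
ee_pos: [0.6089, -0.0874, 0.0893]
tcp_rot: [0.949, -0.315, 0.001, -0.0]
ft_force: [1.3, 1.6, 3.1]
finger_gap: 0.0084
grip_force: 60.6
```

Emit:
shift_gripper(
  offsets=[
    [0, 0, 0, 0.185],
    [0, 0, 0, 0.37],
    [0, 0, 0, 0.555],
    [0, 0, 0, 0.74],
    [0, 0, 0, 0.8],
    [0, 0, 0, 0.8],
    [0, 0, 0, 0.8],
  ],
)

```text
time: 41.55
ee_pos: [0.6085, -0.0876, 0.0893]
tcp_rot: [0.752, -0.659, 0.001, -0.0]
ft_force: [-2.1, 0.7, 5.0]
finger_gap: 0.0085
grip_force: 61.2
```

Emit:
shift_gripper(
  offsets=[
    [0, 0, 0, 0],
    [0, 0, 0, 0],
    [0, 0, -0.04, 0],
    [0, 0, -0.04, 0],
  ],
  aperture=0.03,
)

```text
time: 42.05
ee_pos: [0.6102, -0.0879, 0.1316]
tcp_rot: [0.751, -0.66, 0.003, -0.002]
ft_force: [-0.2, -0.3, 0.2]
finger_gap: 0.0301
grip_force: 0.0
```

Emit:
shift_gripper(
  offsets=[
    [-0.057, -0.028, 0, -0.188],
    [-0.114, -0.056, 0, -0.376],
    [-0.1725, -0.0851, 0, -0.564],
    [-0.1725, -0.0851, 0, -0.752],
    [-0.1725, -0.0851, 0, -0.8],
    [-0.1725, -0.0851, 0, -0.8],
    [-0.1725, -0.0851, 0, -0.8],
  ],
)

```text
time: 42.92
ee_pos: [0.6701, 0.0942, 0.1279]
tcp_rot: [0.949, -0.316, -0.0, 0.0]
ft_force: [0.2, -1.1, 1.5]
finger_gap: 0.03
grip_force: 0.0
```

```bash
python3 gj.py .045 .085 .088 -.8
```

```text
jig now [0.0449 0.0845]
t 42.92 pos [0.6701 0.0942 0.1279] yaw -0.643 -> dx -0.0003 dy -0.0004 dz 0.0399 turn -0.000 gap 0.03
```

Emit:
shift_gripper(
  offsets=[
    [0, 0, 0.025, 0],
    [0, 0, 0.04, 0],
    [0, 0, 0.04, 0],
  ],
)

```text
time: 43.3
ee_pos: [0.6693, 0.094, 0.0867]
tcp_rot: [0.949, -0.316, -0.001, 0.001]
ft_force: [-0.5, -0.0, 0.2]
finger_gap: 0.0301
grip_force: 0.0
```

Emit:
shift_gripper(
  offsets=[
    [0, 0, 0, 0],
    [0, 0, 0, 0],
    [0, 0, 0, 0],
  ],
  aperture=0,
)

```text
time: 43.68
ee_pos: [0.6711, 0.0947, 0.0894]
tcp_rot: [0.949, -0.315, 0.001, -0.001]
ft_force: [0.1, 0.8, 2.5]
finger_gap: 0.0086
grip_force: 60.8
```

Emit:
shift_gripper(
  offsets=[
    [0, 0, 0, 0.185],
    [0, 0, 0, 0.37],
    [0, 0, 0, 0.555],
    [0, 0, 0, 0.74],
    [0, 0, 0, 0.8],
    [0, 0, 0, 0.8],
    [0, 0, 0, 0.8],
  ],
)

```text
time: 44.55
ee_pos: [0.6706, 0.0944, 0.0894]
tcp_rot: [0.752, -0.659, 0.0, -0.0]
ft_force: [-1.5, -0.4, 5.7]
finger_gap: 0.0084
grip_force: 61.4
```

Emit:
shift_gripper(
  offsets=[
    [0, 0, 0, 0],
    [0, 0, 0, 0],
    [0, 0, -0.04, 0],
    [0, 0, -0.08, 0],
    [0.013, 0.032, -0.13, 0],
    [0.027, 0.064, -0.18, 0],
    [0.027, 0.064, -0.19, 0],
    [0.027, 0.064, -0.19, 0],
  ],
  aperture=0.03,
)

```text
time: 45.55
ee_pos: [0.6104, 0.0597, 0.2788]
tcp_rot: [0.751, -0.66, 0.0, -0.001]
ft_force: [0.7, -0.0, -0.4]
finger_gap: 0.0296
grip_force: 0.0
```

Emit:
shift_gripper(
  offsets=[
    [0, 0, 0, 0],
  ],
)

```text
time: 45.68
ee_pos: [0.61, 0.0598, 0.276]
tcp_rot: [0.751, -0.66, -0.001, 0.001]
ft_force: [-0.4, 0.4, 0.3]
finger_gap: 0.0295
grip_force: 0.0
```

```bash
python3 look.py w8.png
python3 gj.py -.045 .085 .128 -1.6
```

```text
rib 198 jig [-0.1149  0.1139] size [ 8.5 33.6] long-axis angle in jig (deg) -87.9
blade 503 jig [-0.1148  0.0785] size [15.2 57.4] long-axis angle in jig (deg) -89.6
fl 210 jig [-0.0453  0.0845] size [ 7.6 32.9] long-axis angle in jig (deg) 87.2
fr 388 jig [-0.0444 -0.08  ] size [ 9.3 25.2] long-axis angle in jig (deg) 89.6
rl 255 jig [0.045  0.0846] size [ 9.2 34.3] long-axis angle in jig (deg) 88.3
rr 400 jig [ 0.0454 -0.0812] size [ 9.3 27.6] long-axis angle in jig (deg) 89.6
zero_mark 0.96 [309.9, 116.9] [-0.0199 -0.0005] r 0.01994752103594857 ang 0.025428330671049437
pointer_tip 0.47 [289.8, 95.8] [-0.0026 -0.0192] r 0.019348176407378046 ang 1.435116253500765
jig now [-0.0197  0.0597]
t 45.83 pos [0.6102 0.0596 0.2764] yaw -1.442 -> dx -0.0246 dy 0.0259 dz 0.1484 turn 0.001 gap 0.03
```

View pics/w8.png

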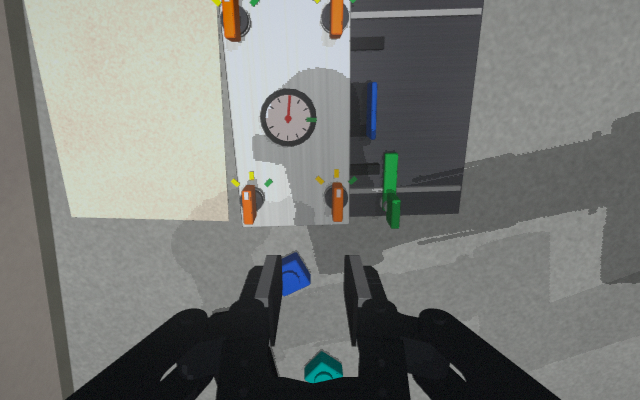

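All screws are at about two thirds (≈ 90°). Now pass 3, to the stops.

Emit:
shift_gripper(
  offsets=[
    [-0.0246, 0.0259, 0.04, 0],
    [-0.0246, 0.0259, 0.1, 0],
    [-0.0246, 0.0259, 0.149, 0],
    [-0.0246, 0.0259, 0.149, 0],
    [-0.0246, 0.0259, 0.17, 0],
    [-0.0246, 0.0259, 0.188, 0],
    [-0.0246, 0.0259, 0.188, 0],
  ],
)

```text
time: 46.7
ee_pos: [0.5821, 0.0805, 0.0913]
tcp_rot: [0.751, -0.66, 0.0, -0.0]
ft_force: [1.4, 0.1, 1.2]
finger_gap: 0.0298
grip_force: 0.0
```

Emit:
shift_gripper(
  offsets=[
    [0, 0, 0, 0],
    [0, 0, 0, 0],
    [0, 0, 0, 0],
  ],
  aperture=0,
)

```text
time: 47.08
ee_pos: [0.5818, 0.0806, 0.0927]
tcp_rot: [0.751, -0.66, 0.001, -0.001]
ft_force: [-4.5, 0.7, 5.4]
finger_gap: 0.0082
grip_force: 59.7
```

Emit:
shift_gripper(
  offsets=[
    [0, 0, 0, 0.185],
    [0, 0, 0, 0.37],
    [0, 0, 0, 0.555],
    [0, 0, 0, 0.74],
    [0, 0, 0, 0.8],
    [0, 0, 0, 0.84],
    [0, 0, 0, 0.84],
    [0, 0, 0, 0.84],
  ],
)

```text
time: 48.08
ee_pos: [0.5815, 0.0806, 0.0926]
tcp_rot: [-0.418, 0.909, -0.0, 0.0]
ft_force: [-4.6, 0.6, 5.9]
finger_gap: 0.0086
grip_force: 60.7
```

```bash
python3 -c "
from env import *" 2>/dev/null; python3 -c "
from h import *;print(env.state()['torque'])"
```

```text
[0.17892427 1.77464964 0.69160227]
```

Emit:
shift_gripper(
  offsets=[
    [0, 0, 0, 0],
    [0, 0, 0, 0],
    [0, 0, -0.04, 0],
    [0, 0, -0.04, 0],
  ],
  aperture=0.03,
)

```text
time: 48.58
ee_pos: [0.584, 0.0809, 0.134]
tcp_rot: [-0.417, 0.909, -0.001, 0.004]
ft_force: [0.2, -0.2, 0.4]
finger_gap: 0.0299
grip_force: 0.0
```

Emit:
shift_gripper(
  offsets=[
    [0.013, -0.062, 0, -0.188],
    [0.026, -0.124, 0, -0.376],
    [0.0409, -0.188, 0, -0.564],
    [0.0409, -0.188, 0, -0.752],
    [0.0409, -0.188, 0, -0.84],
    [0.0409, -0.188, 0, -0.84],
    [0.0409, -0.188, 0, -0.84],
  ],
)

```text
time: 49.45
ee_pos: [0.6972, -0.0729, 0.1301]
tcp_rot: [0.751, -0.661, -0.0, 0.0]
ft_force: [-1.0, 0.2, 0.3]
finger_gap: 0.0304
grip_force: 0.0
```

```bash
python3 gj.py .045 -.085 .088 -1.6
```

```text
jig now [ 0.0455 -0.0848]
t 49.45 pos [ 0.6972 -0.0729  0.1301] yaw -1.444 -> dx 0.0002 dy 0.0005 dz 0.0421 turn -0.001 gap 0.0304
```

Torque rose to 0.69 N m, so fl is at its stop. Next rr.

Emit:
shift_gripper(
  offsets=[
    [0, 0, 0.025, 0],
    [0, 0, 0.042, 0],
    [0, 0, 0.042, 0],
  ],
)

```text
time: 49.82
ee_pos: [0.696, -0.0729, 0.0864]
tcp_rot: [0.751, -0.66, -0.001, 0.001]
ft_force: [0.8, -0.6, 0.4]
finger_gap: 0.0299
grip_force: 0.0
```

Emit:
shift_gripper(
  offsets=[
    [0, 0, 0, 0],
    [0, 0, 0, 0],
    [0, 0, 0, 0],
  ],
  aperture=0,
)

```text
time: 50.2
ee_pos: [0.6974, -0.0733, 0.0895]
tcp_rot: [0.751, -0.66, 0.001, -0.0]
ft_force: [-3.1, 0.2, 3.8]
finger_gap: 0.0081
grip_force: 60.0
```

Emit:
shift_gripper(
  offsets=[
    [0, 0, 0, 0.185],
    [0, 0, 0, 0.37],
    [0, 0, 0, 0.555],
    [0, 0, 0, 0.74],
    [0, 0, 0, 0.8],
    [0, 0, 0, 0.84],
    [0, 0, 0, 0.84],
    [0, 0, 0, 0.84],
  ],
)

```text
time: 51.2
ee_pos: [0.697, -0.0732, 0.0895]
tcp_rot: [-0.418, 0.909, -0.0, -0.0]
ft_force: [-4.8, 0.7, 6.1]
finger_gap: 0.0083
grip_force: 61.5
```

```bash
python3 -c "
from h import *;print(env.state()['torque'])"
```

```text
[0.17207821 1.58108438 0.69942314]
```

Emit:
shift_gripper(
  offsets=[
    [0, 0, 0, 0],
    [0, 0, 0, 0],
    [0, 0, -0.04, 0],
    [0, 0, -0.04, 0],
  ],
  aperture=0.03,
)

```text
time: 51.7
ee_pos: [0.6996, -0.0735, 0.1323]
tcp_rot: [-0.417, 0.909, -0.002, 0.003]
ft_force: [0.3, 0.2, 0.4]
finger_gap: 0.0299
grip_force: 0.0
```

Emit:
shift_gripper(
  offsets=[
    [0.034, 0.029, 0, -0.188],
    [0.0688, 0.0581, 0, -0.376],
    [0.0688, 0.0581, 0, -0.564],
    [0.0688, 0.0581, 0, -0.752],
    [0.0688, 0.0581, 0, -0.84],
    [0.0688, 0.0581, 0, -0.84],
    [0.0688, 0.0581, 0, -0.84],
  ],
)

```text
time: 52.58
ee_pos: [0.6084, -0.0873, 0.1281]
tcp_rot: [0.751, -0.661, -0.0, -0.0]
ft_force: [0.7, 0.1, -0.2]
finger_gap: 0.0299
grip_force: 0.0
```

```bash
python3 gj.py -.045 -.085 .088 -1.6
```

```text
jig now [-0.0445 -0.0851]
t 52.58 pos [ 0.6084 -0.0873  0.1281] yaw -1.444 -> dx -0.0001 dy 0.0005 dz 0.0401 turn -0.001 gap 0.0299
```

Emit:
shift_gripper(
  offsets=[
    [0, 0, 0.025, 0],
    [0, 0, 0.04, 0],
    [0, 0, 0.04, 0],
  ],
)

```text
time: 52.95
ee_pos: [0.6074, -0.0874, 0.0868]
tcp_rot: [0.751, -0.66, -0.001, 0.001]
ft_force: [0.6, 0.7, 0.6]
finger_gap: 0.0301
grip_force: 0.0
```

Emit:
shift_gripper(
  offsets=[
    [0, 0, 0, 0],
    [0, 0, 0, 0],
    [0, 0, 0, 0],
  ],
  aperture=0,
)

```text
time: 53.32
ee_pos: [0.6086, -0.0875, 0.0893]
tcp_rot: [0.751, -0.66, 0.001, -0.0]
ft_force: [-2.2, 0.5, 4.0]
finger_gap: 0.0085
grip_force: 59.8
```

Emit:
shift_gripper(
  offsets=[
    [0, 0, 0, 0.185],
    [0, 0, 0, 0.37],
    [0, 0, 0, 0.555],
    [0, 0, 0, 0.74],
    [0, 0, 0, 0.8],
    [0, 0, 0, 0.84],
    [0, 0, 0, 0.84],
    [0, 0, 0, 0.84],
  ],
)

```text
time: 54.32
ee_pos: [0.6081, -0.0874, 0.0893]
tcp_rot: [-0.418, 0.909, -0.0, -0.0]
ft_force: [-3.6, 0.3, 4.9]
finger_gap: 0.0087
grip_force: 61.2
```

```bash
python3 -c "
from h import *;print(env.state()['torque'])"
```

```text
[0.09879881 1.33714195 0.78567614]
```

Emit:
shift_gripper(
  offsets=[
    [0, 0, 0, 0],
    [0, 0, 0, 0],
    [0, 0, -0.04, 0],
    [0, 0, -0.04, 0],
  ],
  aperture=0.03,
)

```text
time: 54.82
ee_pos: [0.6107, -0.0876, 0.1318]
tcp_rot: [-0.417, 0.909, -0.002, 0.003]
ft_force: [0.3, -0.0, 0.3]
finger_gap: 0.0299
grip_force: 0.0
```

Emit:
shift_gripper(
  offsets=[
    [-0.059, 0.024, 0, -0.188],
    [-0.118, 0.048, 0, -0.376],
    [-0.1785, 0.0718, 0, -0.564],
    [-0.1785, 0.0718, 0, -0.752],
    [-0.1785, 0.0718, 0, -0.84],
    [-0.1785, 0.0718, 0, -0.84],
    [-0.1785, 0.0718, 0, -0.84],
  ],
)

```text
time: 55.7
ee_pos: [0.6703, 0.0945, 0.128]
tcp_rot: [0.75, -0.661, -0.0, 0.0]
ft_force: [-0.2, -0.4, 0.4]
finger_gap: 0.0301
grip_force: 0.0
```

```bash
python3 gj.py .045 .085 .088 -1.6
```

```text
jig now [0.0451 0.0848]
t 55.70 pos [0.6703 0.0945 0.128 ] yaw -1.444 -> dx -0.0002 dy 0.0001 dz 0.0400 turn -0.001 gap 0.0301
```

Emit:
shift_gripper(
  offsets=[
    [0, 0, 0.025, 0],
    [0, 0, 0.04, 0],
    [0, 0, 0.04, 0],
  ],
)

```text
time: 56.08
ee_pos: [0.6694, 0.0943, 0.0867]
tcp_rot: [0.751, -0.66, -0.001, 0.001]
ft_force: [0.5, -0.2, 0.6]
finger_gap: 0.0299
grip_force: 0.0
```

Emit:
shift_gripper(
  offsets=[
    [0, 0, 0, 0],
    [0, 0, 0, 0],
    [0, 0, 0, 0],
  ],
  aperture=0,
)

```text
time: 56.45
ee_pos: [0.6707, 0.0947, 0.0894]
tcp_rot: [0.751, -0.66, 0.0, -0.0]
ft_force: [-2.8, -0.4, 4.5]
finger_gap: 0.0084
grip_force: 59.9
```

Emit:
shift_gripper(
  offsets=[
    [0, 0, 0, 0.185],
    [0, 0, 0, 0.37],
    [0, 0, 0, 0.555],
    [0, 0, 0, 0.74],
    [0, 0, 0, 0.8],
    [0, 0, 0, 0.84],
    [0, 0, 0, 0.84],
    [0, 0, 0, 0.84],
  ],
)

```text
time: 57.45
ee_pos: [0.6702, 0.0947, 0.0894]
tcp_rot: [-0.418, 0.909, -0.0, 0.0]
ft_force: [-4.4, 0.3, 5.4]
finger_gap: 0.0087
grip_force: 61.3
```

```bash
python3 -c "
from h import *;print(env.state()['torque'])"
```

```text
[-0.19496562  1.46163145  0.71529402]
```

Emit:
shift_gripper(
  offsets=[
    [0, 0, 0, 0],
    [0, 0, 0, 0],
    [0, 0, -0.04, 0],
    [0, 0, -0.09, -0.188],
    [0.03, 0.011, -0.14, -0.376],
    [0.066, 0.023, -0.19, -0.564],
    [0.066, 0.023, -0.19, -0.752],
    [0.066, 0.023, -0.19, -0.84],
  ],
  aperture=0.03,
)

```text
time: 58.45
ee_pos: [0.61, 0.0597, 0.2794]
tcp_rot: [0.752, -0.659, 0.0, -0.001]
ft_force: [0.4, -0.2, -0.5]
finger_gap: 0.0303
grip_force: 0.0
```

Emit:
shift_gripper(
  offsets=[
    [0, 0, 0, 0],
    [0, 0, 0, 0],
  ],
)

```text
time: 58.7
ee_pos: [0.61, 0.0598, 0.278]
tcp_rot: [0.751, -0.661, -0.0, 0.0]
ft_force: [0.5, -0.1, -1.0]
finger_gap: 0.0301
grip_force: 0.0
```

```bash
python3 look.py w9.png
python3 gj.py 0 0 .14 -1.571
```

```text
rib 192 jig [-0.115   0.1136] size [ 8.5 33.3] long-axis angle in jig (deg) -89.5
blade 505 jig [-0.1149  0.0784] size [15.7 56.7] long-axis angle in jig (deg) -89.9
fl 217 jig [-0.045   0.0846] size [33.6  8.7] long-axis angle in jig (deg) 42.5
fr 418 jig [-0.0437 -0.0843] size [33.   9.3] long-axis angle in jig (deg) 42.7
rl 261 jig [0.0447 0.0848] size [34.9  8.7] long-axis angle in jig (deg) 43.3
rr 433 jig [ 0.0454 -0.0848] size [35.3  9.7] long-axis angle in jig (deg) 43.5
zero_mark 0.66 [311.8, 113.8] [-0.0213 -0.0031] r 0.021491242239047376 ang 0.14292817244212852
pointer_tip 0.57 [291.6, 92.6] [-0.0038 -0.0219] r 0.022191083271799278 ang 1.398515122036624
jig now [-0.0199  0.0599]
t 58.85 pos [0.61   0.0598 0.2781] yaw -1.443 -> dx 0.0593 dy -0.0216 dz 0.1381 turn -0.029 gap 0.0302
```

View pics/w9.png

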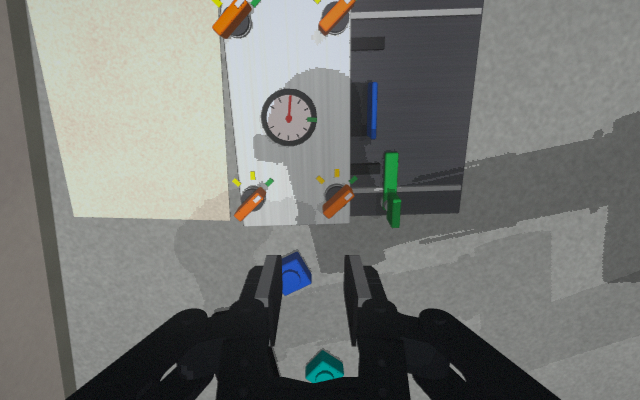

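All four wings stand at 43°, which is 2.4 rad, the stop. The bezel mark at (312,119) must turn anticlockwise to the pointer at (290,95). I measure this on the dial's own centre and go to grip.

```bash
cat > dial.py <<'E'
from h import *
m=env.camera_model("wrist");im,d=env.get_image("wrist");P=cloud("wrist",d,m);i=im.astype(int)
u=proj("wrist",[.639,.0037,.107],m);v,c=np.mgrid[:400,:640]
px=abs(np.array(proj("wrist",[.639+.03,.0037,.107],m))-u).max()
near=np.hypot(c-u[0],v-u[1])<px*1.1
def w(k): q=np.array([J(ray("wrist",(a,b),.107,m=m)) for b,a in np.argwhere(k)]);return q
red=near&(i[...,0]-i[...,1]>60);gr=near&(i[...,1]-i[...,0]>40)&(i[...,1]-i[...,2]>20)
face=near&((i.min(2)>110)|red|gr).astype(bool)
f=cv2.morphologyEx(face.astype(np.uint8),cv2.MORPH_CLOSE,np.ones((7,7)))
n,l,st,cc=cv2.connectedComponentsWithStats(f);k=l==l[int(u[1]),int(u[0])]
cnt=max(cv2.findContours(k.astype(np.uint8),0,1)[0],key=len)
fw=np.array([J(ray("wrist",p[0],.107,m=m)) for p in cv2.convexHull(cnt)],np.float32)
ctr,r=cv2.minEnclosingCircle(fw*1000);ctr=np.array(ctr)/1000
R_,G=w(red),w(gr)
dist=np.hypot(*(R_-R_.mean(0)).T)
a=lambda q:(np.arctan2(q[1],q[0]))%(2*np.pi)-np.pi
A=np.cov(R_.T);ev=np.linalg.eigh(A)[1][:,1]
far=R_[np.hypot(*(R_-ctr).T)>.011].mean(0)-ctr
if ev@far<0: ev=-ev
print("ctr",ctr,"r",r,"n",len(R_),len(G),"pointer pca %.3f tip %.3f | zero %.3f r %.4f"%(a(ev),a(far),a(G.mean(0)-ctr),np.hypot(*(G.mean(0)-ctr))))
hub=ctr; print("err pca %.3f tip %.3f"%(a(ev)-a(G.mean(0)-ctr),a(far)-a(G.mean(0)-ctr)))
E
python3 dial.py
```

```text
ctr [2.71156733e-06 1.15058899e-03] r 33.02630615234375 n 80 38 pointer pca 1.456 tip 1.476 | zero -0.028 r 0.0211
err pca 1.484 tip 1.504
```

Emit:
shift_gripper(
  offsets=[
    [0.0593, -0.0216, 0.04, -0.029],
    [0.0593, -0.0216, 0.09, -0.029],
    [0.0593, -0.0216, 0.138, -0.029],
    [0.0593, -0.0216, 0.138, -0.029],
    [0.0593, -0.0216, 0.138, -0.029],
  ],
  aperture=0.075,
)

```text
time: 59.52
ee_pos: [0.6404, 0.0037, 0.1429]
tcp_rot: [0.761, -0.649, 0.002, -0.001]
ft_force: [0.7, -0.3, 1.0]
finger_gap: 0.0747
grip_force: 0.0
```

```bash
python3 gj.py 0 0 .09 -1.571
```

```text
jig now [ 0.0014 -0.0002]
t 59.52 pos [0.6404 0.0037 0.1429] yaw -1.412 -> dx -0.0002 dy 0.0014 dz 0.0529 turn 0.002 gap 0.0747
```

Emit:
shift_gripper(
  offsets=[
    [0, 0.0014, 0.03, 0],
    [0, 0.0014, 0.052, 0],
    [0, 0.0014, 0.052, 0],
  ],
)

```text
time: 59.9
ee_pos: [0.6381, 0.0038, 0.0895]
tcp_rot: [0.761, -0.649, 0.0, -0.0]
ft_force: [0.2, -0.2, 1.3]
finger_gap: 0.0753
grip_force: 0.0
```

Emit:
shift_gripper(
  offsets=[
    [0, 0, 0, 0],
    [0, 0, 0, 0],
    [0, 0, 0, 0],
  ],
  aperture=0.04,
)

```text
time: 60.28
ee_pos: [0.6396, 0.0038, 0.0917]
tcp_rot: [0.761, -0.649, 0.002, -0.002]
ft_force: [-0.6, 0.8, 5.4]
finger_gap: 0.0494
grip_force: 61.4
```

Emit:
shift_gripper(
  offsets=[
    [0, 0, 0, -0.188],
    [0, 0, 0, -0.376],
    [0, 0, 0, -0.564],
    [0, 0, 0, -0.752],
    [0, 0, 0, -0.94],
    [0, 0, 0, -1.128],
    [0, 0, 0, -1.316],
    [0, 0, 0, -1.45],
  ],
)

```text
time: 61.28
ee_pos: [0.6398, 0.0042, 0.0917]
tcp_rot: [1.0, 0.021, 0.003, -0.001]
ft_force: [0.7, 1.9, 5.2]
finger_gap: 0.0496
grip_force: 61.6
```

Emit:
shift_gripper(
  offsets=[
    [0, 0, 0, -0],
    [0, 0, 0, 0],
  ],
)

```text
time: 61.52
ee_pos: [0.6398, 0.0042, 0.0917]
tcp_rot: [1.0, 0.019, 0.003, -0.001]
ft_force: [0.2, 1.3, 4.1]
finger_gap: 0.0495
grip_force: 61.6
```

Emit:
shift_gripper(
  offsets=[
    [0, 0, 0, 0],
    [0, 0, 0, 0],
    [0, 0, -0.03, 0],
    [0, 0, -0.06, 0],
    [-0.04, 0, -0.09, 0],
    [-0.08, 0, -0.09, 0],
    [-0.08, 0, -0.09, 0],
    [-0.08, 0, -0.09, 0],
  ],
  aperture=0.075,
)

```text
time: 62.52
ee_pos: [0.5579, 0.0005, 0.1786]
tcp_rot: [1.0, 0.019, 0.0, 0.0]
ft_force: [0.3, -0.6, -0.1]
finger_gap: 0.0751
grip_force: 0.0
```

Emit:
shift_gripper(
  offsets=[
    [0, 0, 0, 0],
  ],
)

```text
time: 62.65
ee_pos: [0.5583, 0.0006, 0.1779]
tcp_rot: [1.0, 0.019, -0.0, 0.0]
ft_force: [-0.5, -0.2, -0.4]
finger_gap: 0.0751
grip_force: 0.0
```

```bash
sed -i 's/^hub=ctr.*//' dial.py
python3 - <<'E'
from h import *
m=env.camera_model("wrist");im,d=env.get_image("wrist");np.savez("d1",im=im,d=d)
u=proj("wrist",[.639,.0037,.107],m);print(u,J(env.state()["ee_pos"]))
c=[max(0,int(u[0])-70),max(0,int(u[1])-60)];save("d1.png",im,(c[0],c[1],c[0]+140,c[1]+120),5);print(c)
for l in("zero_mark","pointer_tip"):
    for x in env.mark_of("wrist",l)[:2]:
        q=J(ray("wrist",x["at"],.107,m=m));print(l,round(x["score"],2),x["at"],q,"ang",np.arctan2(q[1],q[0])%(2*np.pi)-np.pi)
E
```

```text
[311.43360479  93.64660325] [-0.08025948  0.00951355]
[241, 33]
zero_mark 0.79 [346.8, 91.8] [-0.00147994 -0.02140777] ang 1.5017749745724638
pointer_tip 0.59 [344.3, 90.5] [-0.00055719 -0.01996907] ang 1.5429009098999424
pointer_tip 0.58 [312.1, 93.2] [ 0.00020772 -0.00043228] ang 2.0187410567399127
```

View pics/d1.png

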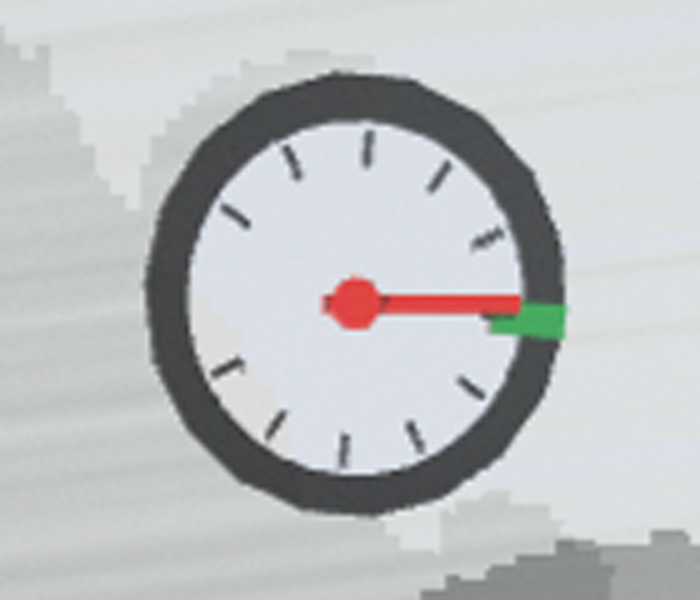

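The crop shows the hub at (356,303), pointer tip at (521,304) and green mark centre at (528,321), so about 0.1 rad anticlockwise is still missing. I compute it precisely.

```bash
cat > dial2.py <<'E'
from h import *
m=env.camera_model("wrist");im,d=env.get_image("wrist");i=im.astype(int)
u=proj("wrist",[.639,.0037,.107],m);v,c=np.mgrid[:400,:640];near=np.hypot(c-u[0],v-u[1])<48
w=lambda k:np.array([J(ray("wrist",(a,b),.107,m=m)) for b,a in np.argwhere(k)])
r=near&(i[...,0]-i[...,1]>70);g=near&(i[...,1]-i[...,0]>40)&(i[...,1]-i[...,2]>20)
e=cv2.morphologyEx(r.astype(np.uint8),cv2.MORPH_OPEN,cv2.getStructuringElement(2,(7,7)))>0
R_,G,H=w(r),w(g),w(e);hub=H.mean(0) if len(H) else np.zeros(2)
far=R_[np.hypot(*(R_-hub).T)>.008]
a=lambda q:np.arctan2(q[1],q[0])%(2*np.pi)-np.pi
p,z=a(far.mean(0)-hub),a(G.mean(0)-hub)
print("hub",hub,len(H),"pointer %.3f zero %.3f r %.4f err(ccw) %.3f"%(p,z,np.hypot(*(G.mean(0)-hub)),p-z))
E
python3 dial2.py; python3 dial2.py; python3 gj.py 0 0 .15 -1.57
```

```text
hub [ 0.0002874  -0.00029407] 78 pointer 1.459 zero 1.352 r 0.0215 err(ccw) 0.107
hub [ 0.00010177 -0.0002747 ] 81 pointer 1.466 zero 1.359 r 0.0216 err(ccw) 0.107
jig now [-0.0806  0.0095]
t 62.90 pos [5.579e-01 5.000e-04 1.779e-01] yaw 0.037 -> dx 0.0812 dy -0.0002 dz 0.0279 turn 1.450 gap 0.0751
```

Emit:
shift_gripper(
  offsets=[
    [0.05, 0, 0.02, 0],
    [0.0812, 0, 0.03, 0],
    [0.0812, 0, 0.05, 0],
    [0.0812, 0, 0.075, 0],
    [0.0812, 0, 0.087, 0],
    [0.0812, 0, 0.087, 0],
  ],
)

```text
time: 63.65
ee_pos: [0.6383, 0.0034, 0.0906]
tcp_rot: [1.0, 0.019, -0.001, 0.0]
ft_force: [-0.7, -0.6, 0.2]
finger_gap: 0.0751
grip_force: 0.0
```

Emit:
shift_gripper(
  offsets=[
    [0, 0, 0, 0],
    [0, 0, 0, 0],
    [0, 0, 0, 0],
  ],
  aperture=0.04,
)

```text
time: 64.03
ee_pos: [0.6395, 0.0041, 0.0933]
tcp_rot: [1.0, 0.019, 0.002, -0.0]
ft_force: [-2.2, 2.0, 6.0]
finger_gap: 0.0495
grip_force: 62.0
```

Emit:
shift_gripper(
  offsets=[
    [0, 0, 0, -0.06],
    [0, 0, 0, -0.107],
    [0, 0, 0, -0.107],
    [0, 0, 0, -0.107],
  ],
)

```text
time: 64.53
ee_pos: [0.6395, 0.0042, 0.0933]
tcp_rot: [0.997, 0.072, 0.002, -0.0]
ft_force: [-2.6, 2.4, 6.0]
finger_gap: 0.0494
grip_force: 62.0
```

Emit:
shift_gripper(
  offsets=[
    [0, 0, 0, 0],
    [0, 0, 0, 0],
    [0, 0, -0.03, 0],
    [0, 0, -0.06, 0],
    [-0.04, 0, -0.09, 0],
    [-0.08, 0, -0.09, 0],
    [-0.08, 0, -0.09, 0],
    [-0.08, 0, -0.09, 0],
  ],
  aperture=0.075,
)

```text
time: 65.53
ee_pos: [0.5599, -0.008, 0.1814]
tcp_rot: [0.997, 0.072, 0.0, 0.0]
ft_force: [0.3, -0.1, 0.1]
finger_gap: 0.075
grip_force: 0.0
```

Emit:
shift_gripper(
  offsets=[
    [0, 0, 0, 0],
    [0, 0, 0, 0],
  ],
)

```text
time: 65.78
ee_pos: [0.5601, -0.0079, 0.1807]
tcp_rot: [0.997, 0.072, -0.0, 0.0]
ft_force: [0.0, 0.1, 0.5]
finger_gap: 0.0749
grip_force: 0.0
```

```bash
python3 dial2.py; python3 dial2.py; python3 look.py w10.png; python3 gj.py 0 0 .15 -1.57
python3 -c "
from h import *
im=env.get_image('scene')[0];a=cv2.resize(im[150:300,200:440],None,fx=2.5,fy=2.5)
b=cv2.resize(cv2.imread('pics/w10.png')[30:180,220:400,::-1],None,fx=2.5,fy=2.5)
save('fin.png',np.hstack([a[:375,:],b])[:, :800] if 0 else cv2.resize(np.hstack([a,b]),(800,286)))"
```

```text
hub [ 0.00020953 -0.00017801] 81 pointer 1.450 zero 1.483 r 0.0221 err(ccw) -0.033
hub [ 0.00029763 -0.0002365 ] 81 pointer 1.441 zero 1.482 r 0.0222 err(ccw) -0.040
rib 363 jig [-0.1144  0.1141] size [ 8.8 34.2] long-axis angle in jig (deg) 88.9
blade 785 jig [-0.1146  0.0854] size [15.  70.6] long-axis angle in jig (deg) 89.7
fl 584 jig [-0.0436  0.0853] size [32.3  9.8] long-axis angle in jig (deg) 41.9
fr 661 jig [-0.0443 -0.0852] size [35.3  9.6] long-axis angle in jig (deg) 42.6
rl 727 jig [0.0438 0.0839] size [31.9  9.5] long-axis angle in jig (deg) 42.9
rr 628 jig [ 0.043  -0.0869] size [28.4 10.3] long-axis angle in jig (deg) 44.0
zero_mark 0.89 [347.2, 94.1] [ 0.0002 -0.0219] r 0.02194579896674107 ang 1.5805592075531818
pointer_tip 0.57 [342.9, 97.3] [-0.0016 -0.0193] r 0.01940013400960507 ang 1.4864923209297354
jig now [-0.0801  0.0009]
t 66.03 pos [ 0.5597 -0.0079  0.1811] yaw 0.144 -> dx 0.0801 dy -0.0001 dz 0.0311 turn 1.557 gap 0.0746
```

View pics/fin.png

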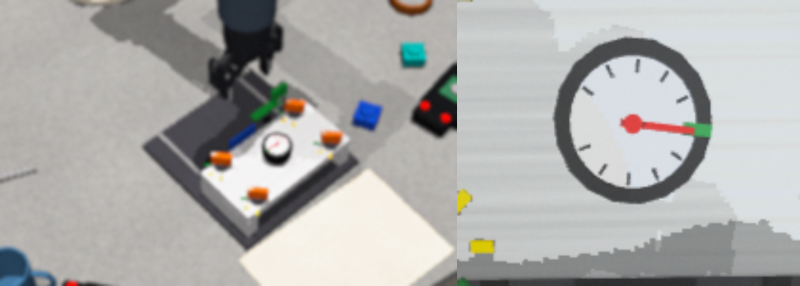

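The pointer and mark overlap, so the pointer may hide part of the green. I re-check using only the outer green on the ring.

```bash
cat >> dial2.py <<'E'
for t in(.0215,.0225,.0235):
    q=G[np.hypot(*(G-hub).T)>t];print(t,len(q),"outer err %.3f"%(p-a(q.mean(0)-hub)),"tip-only pointer %.3f"%a(R_[np.hypot(*(R_-hub).T)>.013].mean(0)-hub))
print("hub0 outer",a(q.mean(0)),"ptr",a(far.mean(0)))
cv2.imwrite("pics/z.png",cv2.resize(im[int(u[1])-26:int(u[1])+34,int(u[0])-30:int(u[0])+60],None,fx=8,fy=8,interpolation=0)[:,:,::-1])
E
python3 dial2.py
```

```text
hub [ 3.01692462e-05 -2.97432827e-04] 81 pointer 1.459 zero 1.492 r 0.0220 err(ccw) -0.033
0.0215 44 outer err -0.022 tip-only pointer 1.457
0.0225 32 outer err -0.019 tip-only pointer 1.457
0.0235 23 outer err -0.016 tip-only pointer 1.457
hub0 outer 1.4780561968856443 ptr 1.463946018608822
```

View pics/z.png

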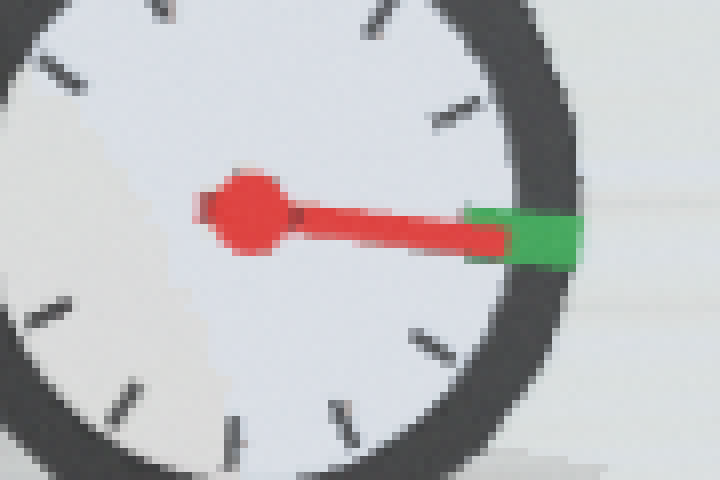

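The crop shows the pointer tip at (510,242) ending inside the green mark (centre about (545,240)). The remaining error is about 0.02 rad. Everything is in place, so I hand in.

```bash
python3 -c "
from bench import env
print(env.sign_off())"
```

```text
the job is handed in; nothing more can be done
None
```

The job is handed in at about 66 s: both pods nested, tray home and locked, all four screws crisscrossed to their stops in three passes, and the gauge zeroed to within about 0.02 rad.

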